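# Get the breakfast juicer ready and put its spare reamers away

## Task

Get the juicer ready for the breakfast counter: open its chuck with the lever on the sleeve, put the large reamer from its stand upright and fully home in the chuck, then turn the sleeve clockwise until the three jaws grip the shank firmly. Put all the small spare reamers that lie on the counter into the accessory box, lying flat, and slide its cover fully shut. Do not shift the honey jar, the glass dish or the mug.

Things in the scene. Friction and masses are not known exactly. Their poses are not given: they have to be found in the camera images.
- reamer: large citrus reamer, 104 mm tall, 150 g: white barrel 44 mm across from z = 40 to 76 mm, ribbed dome above it, round steel shank 20 mm across and 40 mm long below. Origin at the centre of the shank's foot, z up along it; the flat shoulder under the barrel is at z = 40 mm. At the start it stands in its stand, shoulder on the stand's top. Held by the barrel from above.
- stand: fixed dark wooden block, 70 x 70 x 45 mm, with a square hole 26 mm wide through its middle in which the large reamer stands; origin at the centre of its underside.
- juicer: fixed white drive unit of the juicer, a round housing 156 mm across and 75 mm high, with an upright three-jaw chuck on top (top of the jaws 120 mm above the counter); origin on the chuck's axis at the counter, its x axis is the middle of the lever's swing.
- chuck_mouth (a point): point on the chuck's axis at the level of the jaws' flat tops, 120 mm above the counter. A reamer is fully home when its shoulder rests on the jaws' tops, its foot then 40 mm below this point (the well is 45 mm deep).
- sleeve (a joint): angle of the chuck's sleeve (ring 92 mm across, top at 112 mm), rad, 0 (wide open) to 1.5; grows clockwise seen from above. The three coupled jaws close 8 mm each per rad from radius 18 mm at 0; they touch the 20 mm shank at about 1.0, then it stiffens. Starts nearly shut, 0.95 to 1.4. Stays where left; about 5 N at the post turns it when free, 15 N tightens it firmly.
- lever_post (a point): on the axis of the upright round steel post, 16 mm across, at the end of the sleeve's lever, by which the sleeve is turned: 95 mm from the chuck's axis, from 100 to 165 mm above the counter, this point at 150 mm. Pinch it from above. In the juicer's frame the lever points at 0.75 rad minus the sleeve angle, from x towards y. Lever arm under it: 16 mm wide, top at 105 mm.
- jaw0: chuck jaw 0, one of three dark, oiled (slippery) steel blocks 12 mm wide and 43 mm high that slide towards the chuck's axis; origin on the gripping face at counter level, its x axis points away from the chuck's axis.
- jaw1: chuck jaw 1, one of three dark, oiled (slippery) steel blocks 12 mm wide and 43 mm high that slide towards the chuck's axis; origin on the gripping face at counter level, its x axis points away from the chuck's axis.
- jaw2: chuck jaw 2, one of three dark, oiled (slippery) steel blocks 12 mm wide and 43 mm high that slide towards the chuck's axis; origin on the gripping face at counter level, its x axis points away from the chuck's axis.
- spare0: a small spare reamer lying on the counter (two or three of them; any one may be absent), 98 mm long, 80 g: white plastic body 30 x 30 x 50 mm of square section, a blunt tip 20 mm wide and 14 mm long, and at the other end a steel shank 16 mm across and 34 mm long. Origin in the middle of the 30 x 30 x 50 body (15 mm above what it lies on), x along it towards the tip.
- spare1: a small spare reamer lying on the counter (two or three of them; any one may be absent), 98 mm long, 80 g: white plastic body 30 x 30 x 50 mm of square section, a blunt tip 20 mm wide and 14 mm long, and at the other end a steel shank 16 mm across and 34 mm long. Origin in the middle of the 30 x 30 x 50 body (15 mm above what it lies on), x along it towards the tip.
- spare2: a small spare reamer lying on the counter (two or three of them; any one may be absent), 98 mm long, 80 g: white plastic body 30 x 30 x 50 mm of square section, a blunt tip 20 mm wide and 14 mm long, and at the other end a steel shank 16 mm across and 34 mm long. Origin in the middle of the 30 x 30 x 50 body (15 mm above what it lies on), x along it towards the tip.
- box: fixed wooden accessory box, outside 132 (x) x 197 (y) x 50 mm high, walls and floor 6 mm, guide rails on both long sides up to 57 mm; origin at the centre of its underside, y in the direction in which the cover opens. Inside 120 x 185 mm, 44 mm deep: the spares fit lying flat side by side (for instance across the box), not piled.
- box_floor (a point): centre of the box's inner floor, 6 mm above the counter.
- cover (a joint): how far the flat steel cover of the box is slid open along the box's +y, m, 0 (fully shut) to 0.175 (fully open; it then overhangs the box's +y end and leaves 175 mm of the box uncovered). At the start 0 to 0.03. Cover top 56 mm above the counter; slides with about 1.5 N and stays where it is left.
- cover_tab (a point): centre of the black upright tab on the cover, 44 mm along the box's x, 14 mm along its y, from 56 to 86 mm above the counter (this point at 71 mm); with the cover shut it is 55 mm from the box's centre towards -y. Pinch it from above, fingers closing along the box's y.
- honey: bystander: honey jar, 64 mm across, 130 mm high, origin under its centre.
- glass_dish: bystander: small glass dish, 90 mm across, 40 mm high, origin under its centre.
- mug: bystander: white mug, 80 mm across, 90 mm high, origin under its centre.
Not all that is in view belongs to the job. Leave any blue look-alike of the spare1 alone.

How it is judged:
On the way, in this order (a step that is already met when the one before it is completed fails the run):
1. the large reamer stands fully home in the open chuck (horizontal distance between reamer and chuck_mouth below 0.011 m and z of reamer in the frame of chuck_mouth below -0.034 m and angle between reamer's own z axis and vertical below 0.2 rad and value of joint sleeve below 0.94 rad), for 0.2 s.
2. the sleeve is turned until all three jaws grip the shank (horizontal distance between reamer and chuck_mouth below 0.006 m and z of reamer in the frame of chuck_mouth below -0.034 m and angle between reamer's own z axis and vertical below 0.08 rad and value of joint sleeve above 0.97 rad and contact force between each of jaw0, jaw1, jaw2 and reamer above 2 N), for 0.2 s.
At the end, for the whole second after the job is handed in: Large reamer home in the chuck (6 mm of its axis and depth, upright within 0.08 rad), each jaw pressing on it with over 2 N, sleeve past 0.97; every spare present inside the box (origin under 45 mm high, inside the walls); cover within 8 mm of fully shut; all at rest (all of step 2 and x of spare0 in the frame of box between -0.062 and 0.062 m and y of spare0 in the frame of box between -0.095 and 0.095 m and z of each of spare0, spare1, spare2 in the frame of box below 0.045 m and x of spare1 in the frame of box between -0.062 and 0.062 m and y of spare1 in the frame of box between -0.095 and 0.095 m and x of spare2 in the frame of box between -0.062 and 0.062 m and y of spare2 in the frame of box between -0.095 and 0.095 m and value of joint cover below 0.008 m and linear speed of reamer below 0.02 m/s and velocity of joint cover below 0.01 m/s); the robot touches nothing.
It fails at once if the honey is shifted by more than 40 mm (distance of honey from where it was at the start of the episode above 0.04 m).
It fails at once if the glass dish is shifted by more than 40 mm (distance of glass_dish from where it was at the start of the episode above 0.04 m).
It fails at once if the mug is shifted by more than 40 mm (distance of mug from where it was at the start of the episode above 0.04 m).
Of spare0, spare1, spare2 only 2 to 3 are there at a start; the rules pass over those that are not, and their reading is None.
At some moment in a run one of spare0, spare1, spare2 may be knocked a few centimetres aside while the robot is not near it.
It also fails if it takes over 210 s, if anything falls off the work surface, if the arm or the gripper's body presses on something with over 40 N, if the wrist force passes 120 N, or if a joint passes its speed limit or range.

## Robot

A 6-joint arm with a two-finger parallel gripper is mounted at the origin on the work surface. World frame = base frame: x ahead of the robot, y to its left, z up, the work surface at z = 0. Lengths are in m, angles in rad, forces in N, time in s.
With the tool pointing down it reaches from about 0.3 to 0.875 m from the base axis. Payload 6.4 kg.
Tool frame: the origin (TCP) lies at the very end of the fingers, on their centre line; the grasp point (between the pads) lies 19 mm behind it (ctrl.grip_point_offset is the z of the grasp point in the tool frame, in m); z points along the fingers, y is the direction in which the jaws open and shut (so a half turn about z gives the same grasp; the last joint's range is limited). The gripper opens to 85 mm and grips with 20 to 120 N. Pads are 22 mm wide; open, the fingers measure 114 mm over their backs; the gripper's body (76 mm by 85 mm) begins 54 mm behind the grasp point. The pads swing forward as they close: fully open they stand 13 mm farther back than shut.
Start: joints at [-1.458, 0.181, 1.607, -0, 1.354, -0.206], TCP at [0.18, -0.546, 0.231] pointing down, gripper open.
Joint ranges: [-2.99, 2.99], [-0.89, 2.07], [0.3, 2.58], [-1.14, 4.28], [0, 2.63], [-3.12, 3.12]. Speed limits (rad/s): [2.57, 2.57, 3.01, 3.14, 3.14, 3.14].

## Interface

Orientations are given as a unit quaternion [w, x, y, z].
In Python, from bench import status, cams, ctrl gives the robot as it stands.
- The arm moves only by the shell command python3 -m handwheel 'ROWS'. ROWS is JSON, a list of rows, each an object with "grip": the finger opening in cm, from 0 to 8.54; "linear": the shift along the tool's x, y, z in cm, a list of three; "rotation": the turn, a rotation vector about the tool's x, y, z in degrees, a list of three. A call has 1 to 12 rows; each row is the pose to reach, as a shift and turn from the pose commanded when the call began, along the tool's axes at that moment; what a row does not reach only later rows make up. A row lasts 1/12 s, in which the tool goes at most 41.7 mm and 7.16 degrees, less where a joint would pass 70% of its speed; a pose out of reach is approached as far as the arm can. A call with a gripper value outside its range is refused whole. The fingers move at their own pace and stop on an object; the grip force is fixed at half the most. Time passes only in rows, so rows that repeat a pose let the fingers close. It gives the time, the measured TCP pose, the force and the opening at its end, in the units of the state.
- status.get_obs(): the state, without advancing time (a new reading comes with each control period).
- cams.camera(name): name is "side" or "top" or "wrist"; returns the picture (420x560x3 uint8, red, green, blue); there is no depth.
- cams.camera_info(name): a dict with "fovy" (degrees; the focal length in pixels is half the picture's height over the tangent of half this angle, whatever the lens; pixels are square), "cx", "cy" (the principal point, pixels), "k1" (the pictures are not rectified: a ray, as slopes to the right and down, at radius r is drawn at 1 + k1 r^2 times it, then the intrinsics apply), "world_from_camera" (4x4, takes a point from camera to world coordinates); the wrist camera has in their place "mount" (4x4, takes a point from camera to tool coordinates, whose origin is the TCP and whose axes are the flange's). Camera axes: x right, y down, z forward; pixel columns grow to the right and rows downward; lengths in m; the calibration is good to about 2 mm. A picture is of the moment at which its call begins: read the wrist's pose just before it. camera_info takes no time and is no camera call.
- ctrl.hand_in(): hands the job in, once; it reports no verdict.
The state is a dict: "time_s": time; "q": joint angles; "dq": joint speeds; "joint_efforts": joint torques, N m; "eef_pos": TCP position; "eef_rot": TCP orientation; "wrist_force": force on the tool from outside, world axes, zero at the start; "torque": the same for the moment, N m; "opening": opening from 0.0 (shut) to 1.0 (fully open).
Only numpy, scipy, OpenCV 4.12 (cv2) and the standard library are available. Lean on these libraries where they do the work, as an engineer would, in place of code of your own. Each camera call takes 0.05 s, during which the arm holds its last target.

## Working session

There is one attempt and no reset: what is moved stays moved. The work goes in short steps, Python scripts to look and compute and a shell command to move; the robot and the scene stay as the last step left them, time stands still between calls to the robot, and variables do not carry over. Pictures are saved under pics/ and viewed, and the job is handed in when it is done.

```bash
mkdir -p pics; ls; python3 - <<'E'
from bench import status, cams, ctrl
import cv2
print(status.get_obs()); print(ctrl.grip_point_offset)
for n in ["side","top","wrist"]:
    print(n,cams.camera_info(n))
    im=cams.camera(n); cv2.imwrite(f"pics/{n}0.png",im[:,:,::-1])
E
```

```text
pics
{'time_s': 0.0, 'q': array([-1.45826521e+00,  1.81520204e-01,  1.60801620e+00, -1.51310345e-05,
        1.35380434e+00, -2.06301757e-01]), 'dq': array([-1.02999348e-05,  1.94621310e-04,  6.74306493e-04, -6.52928087e-04,
       -1.77761268e-03,  5.74597631e-04]), 'joint_efforts': array([-9.71272784e-04, -4.44869900e+01, -3.51342058e+01, -4.12843683e-04,
        9.06792877e-03, -3.62164826e-05]), 'eef_pos': array([ 0.18018577, -0.54545162,  0.23039192]), 'eef_rot': array([-8.73431985e-04,  9.87319451e-01,  1.58743624e-01,  3.35863692e-05]), 'wrist_force': array([ 0.30014892,  0.30268795, -0.34715721]), 'torque': array([ 0.04384375,  0.06560096, -0.01759817]), 'opening': 1.0028787930612273}
-0.0187
side {'fovy': 47.722172700167356, 'cx': 276.0731843927591, 'cy': 199.46021114117775, 'k1': 0.03354210343176178, 'world_from_camera': array([[-0.96712835, -0.16009012,  0.19757003,  0.37691936],
       [-0.2541637 ,  0.58420455, -0.77078263,  0.78313592],
       [ 0.00797338, -0.79566086, -0.60568988,  0.70640308],
       [ 0.        ,  0.        ,  0.        ,  1.        ]])}
top {'fovy': 54.687394307921224, 'cx': 281.93361690974217, 'cy': 209.06425555489844, 'k1': -0.06274431588284816, 'world_from_camera': array([[-0.02158541, -0.98438545,  0.17469789,  0.39582425],
       [-0.99976411,  0.02167386, -0.00140178, -0.02073138],
       [-0.00240649, -0.17468694, -0.98462109,  0.97168302],
       [ 0.        ,  0.        ,  0.        ,  1.        ]])}
wrist {'fovy': 69.04012673297174, 'cx': 276.2805718920495, 'cy': 207.21477679051242, 'k1': 0.019441152132151588, 'mount': array([[ 1.52283365e-03, -9.45675955e-01, -3.25107165e-01,
         8.26081990e-02],
       [ 9.99998829e-01,  1.48924482e-03,  3.52157249e-04,
        -5.14541851e-04],
       [ 1.51137520e-04, -3.25107320e-01,  9.45677116e-01,
        -1.42431017e-01],
       [ 0.00000000e+00,  0.00000000e+00,  0.00000000e+00,
         1.00000000e+00]])}
```

View pics/top0.png

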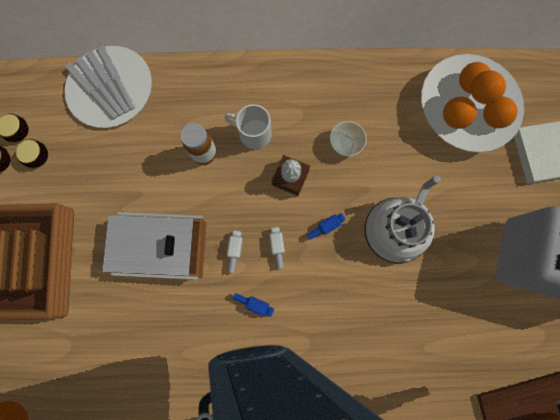

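View pics/side0.png

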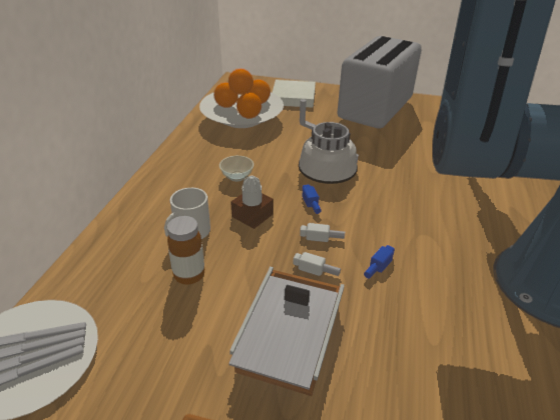

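View pics/wrist0.png

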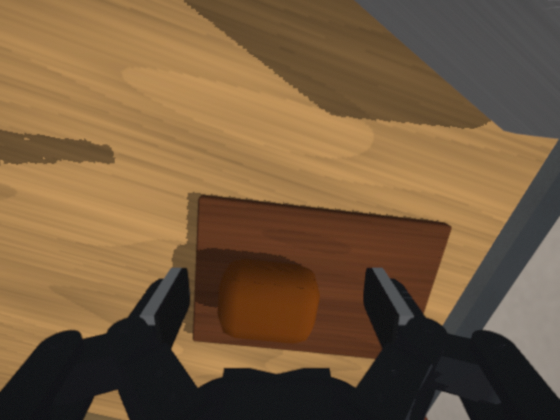

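```bash
cat > h.py <<'E'
from bench import status, cams, ctrl
import numpy as np, cv2
from scipy.spatial.transform import Rotation as R
def rot(q): return R.from_quat([q[1],q[2],q[3],q[0]])
def K(ci):
    f=210/np.tan(np.radians(ci['fovy'])/2); return f
def pose_T(o=None):
    o=o or status.get_obs(); T=np.eye(4); T[:3,:3]=rot(o['eef_rot']).as_matrix(); T[:3,3]=o['eef_pos']; return T
def wfc(name,T=None):
    ci=cams.camera_info(name)
    return ci, (ci['world_from_camera'] if name!='wrist' else (pose_T() if T is None else T)@ci['mount'])
def ray(name,u,v,T=None):
    ci,W=wfc(name,T); f=K(ci)
    d=np.array([(u-ci['cx'])/f,(v-ci['cy'])/f]); s=d.copy()
    for _ in range(20): s=d/(1+ci['k1']*(s@s))
    r=W[:3,:3]@np.array([s[0],s[1],1]); return W[:3,3],r
def px(name,u,v,z,T=None):
    o,r=ray(name,u,v,T); return o+r*(z-o[2])/r[2]
def proj(name,P,T=None):
    ci,W=wfc(name,T); f=K(ci); p=W[:3,:3].T@(np.array(P)-W[:3,3]); s=p[:2]/p[2]
    s=s*(1+ci['k1']*(s@s)); return s*f+np.array([ci['cx'],ci['cy']])
def tri(a,b):
    "two (name,u,v[,T])"
    o1,r1=ray(*a);o2,r2=ray(*b)
    A=np.stack([r1,-r2],1);t=np.linalg.lstsq(A,o2-o1,rcond=None)[0]
    p=o1+r1*t[0];q=o2+r2*t[1];return (p+q)/2,np.linalg.norm(p-q)
def shot(name,tag,crop=None,scale=1):
    T=pose_T(); im=cams.camera(name); cv2.imwrite(f'pics/{tag}_raw.png',im[:,:,::-1]); np.save(f'pics/{tag}_T.npy',T)
    save(im[:,:,::-1],tag,crop,scale)
def save(im,tag,crop=None,scale=1):
    if crop: x0,y0,x1,y1=crop; im=im[y0:y1,x0:x1]
    else: x0=y0=0
    im=cv2.resize(np.ascontiguousarray(im),None,fx=scale,fy=scale,interpolation=cv2.INTER_CUBIC)
    st=20 if scale>=2 else 50
    for x in range((x0//st+1)*st,x0+im.shape[1]//scale,st): cv2.putText(im,str(x),((x-x0)*scale,10),0,.33,(0,255,255),1);cv2.line(im,((x-x0)*scale,12),((x-x0)*scale,18),(0,255,255),1)
    for y in range((y0//st+1)*st,y0+im.shape[0]//scale,st): cv2.putText(im,str(y),(0,(y-y0)*scale+4),0,.33,(0,255,255),1);cv2.line(im,(24,(y-y0)*scale),(30,(y-y0)*scale),(0,255,255),1)
    cv2.imwrite(f'pics/{tag}.png',im)
def rel(target,xdir_y=None,T=None):
    "shift (cm) in tool axes from current pose to TCP target; xdir_y: wanted tool-y yaw (rad, world) -> rotation deg about tool z"
    T=pose_T() if T is None else T
    d=T[:3,:3].T@(np.array(target)-T[:3,3])*100
    a=None
    if xdir_y is not None:
        y=T[:3,:3].T@np.array([np.cos(xdir_y),np.sin(xdir_y),0]); a=np.degrees(np.arctan2(-y[0],y[1])); a=(a+90)%180-90
    return d.round(2),a
E
python3 - <<'E'
from h import *
im=cv2.imread('pics/top0.png')
save(im,'c1',(340,160,460,280),6)
save(im,'c2',(90,190,290,340),4)
save(im,'c3',(180,90,380,240),4)
E
```

```text
(no output)
```

View pics/c1.png

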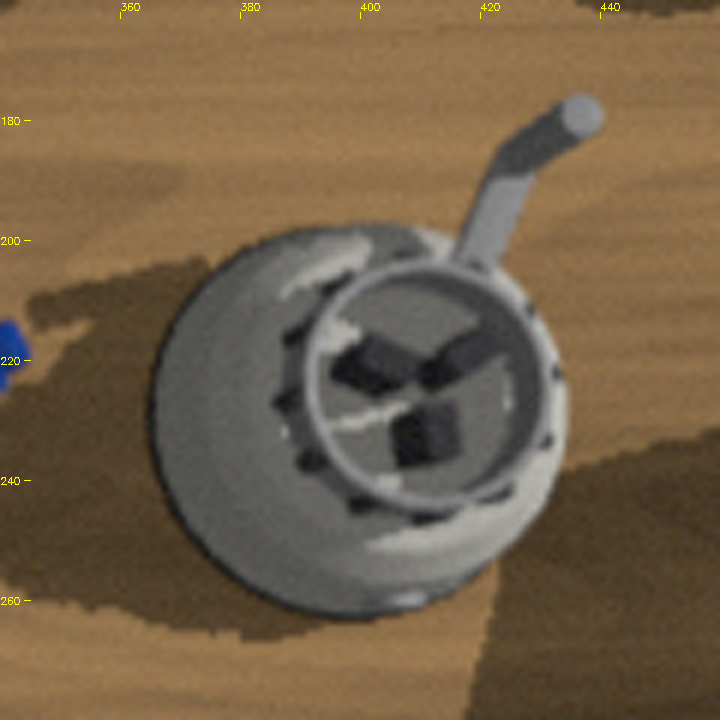

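View pics/c2.png

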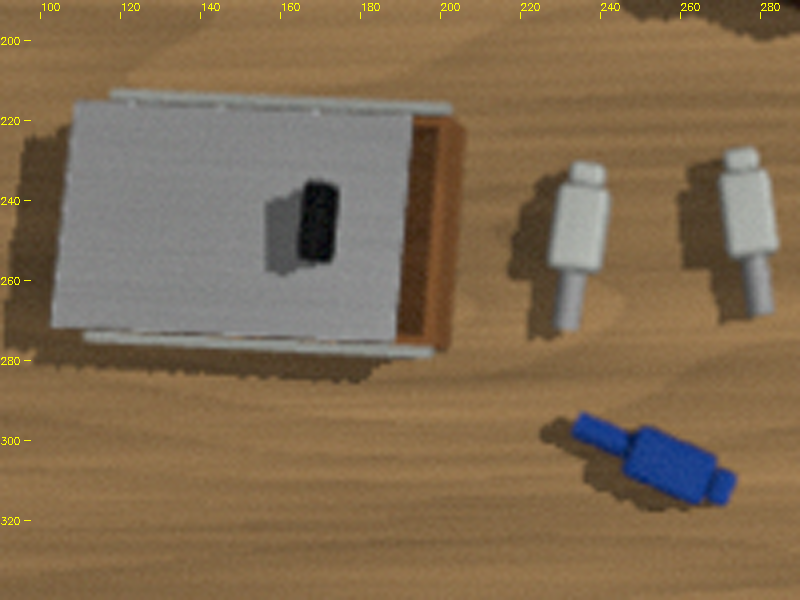

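View pics/c3.png

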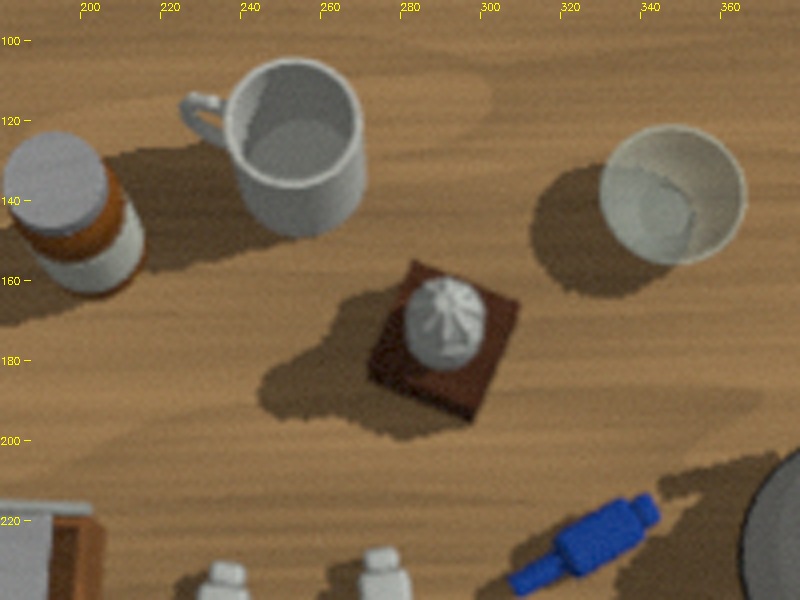

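```bash
python3 - <<'E'
from h import *
np.set_printoptions(precision=4,suppress=True)
c=px('top',411,224,.112); p=px('top',435.5,179.5,.165)
print('chuck',c,'ring ends',px('top',390.5,224,.112),px('top',431.5,224,.112)); print('post',p,np.linalg.norm((p-c)[:2]), 'angle',np.arctan2(*(p-c)[1::-1]))
hs=[px('top',x,y,.0) for x,y in[(365,230)]]
print('housing')
# jaw dirs
for n,u,v in [('A',401,219),('B',419,214),('C',411,232)]:
    q=px('top',u,v,.120)-c;print(n,np.degrees(np.arctan2(q[1],q[0])),np.hypot(*q[:2]))
print('cover corners z56')
for u,v in [(109,215.5),(192,218.5),(188,275),(103,271.5)]: print(px('top',u,v,.056))
print('rails z57')
for u,v in [(118,213),(203,217.5),(198,279),(111,274)]: print(px('top',u,v,.057))
print('box end z50',px('top',205.5,219,.05),px('top',202,278,.05))
for u,v in [(169,225.5+0),(170,235.5),(174,236)]: pass
print('tab',[px('top',u,v,.086) for u,v in[(167.5,235.5),(174,236),(172.5,255.5),(165.5,255.5)]])
print('spA tip',px('top',237,231,.02),'end',px('top',231,272,.015),'body',[px('top',u,v,.03) for u,v in [(232.5,235),(242,236),(238.5,257.5),(227,256)]])
print('spB tip',px('top',274.5,228,.02),'end',px('top',280.5,268,.015),'body',[px('top',u,v,.03) for u,v in [(270,232.5),(281.5,231.5),(284,252.5),(272,253.5)]])
print('stand top corners',[px('top',u,v,.045) for u,v in [(282,155.5),(307.5,166),(297.5,190),(271,180.5)]])
print('reamer dome',px('top',291,167,.149-.04+.0),px('top',290,168,.1))
print('dish',px('top',346,139,.04),'mug',px('top',254,120,.09),'honey',px('top',194,138,.13))
print(tri(('top',291,166),('side',252,182)))
E
python3 - <<'E'
import sys; sys.path.insert(0,'.')
from h import *
im=cv2.imread('pics/side0.png')
save(im,'s1',(210,70,370,220),5)
save(im,'s2',(220,180,380,400),3)
E
```

```text
chuck [ 0.5097 -0.2985  0.112 ] ring ends [ 0.5107 -0.254   0.112 ] [ 0.5086 -0.3432  0.112 ]
post [ 0.5939 -0.3397  0.165 ] 0.09377956905431628 angle -0.4559598674398699
housing
A 66.4134653316314 0.02544323390162804
B -39.20989686320863 0.025926157481387338
C 167.94753848730429 0.01856964927830174
cover corners z56
[0.552  0.3782 0.056 ]
[0.5409 0.1842 0.056 ]
[0.4131 0.1914 0.056 ]
[0.4238 0.3858 0.056 ]
rails z57
[0.5572 0.3568 0.057 ]
[0.5425 0.1588 0.057 ]
[0.4038 0.1686 0.057 ]
[0.4179 0.3666 0.057 ]
box end z50 [0.54   0.1543 0.05  ] [0.406 0.161 0.05 ]
tab [array([0.4994, 0.2313, 0.086 ]), array([0.498 , 0.2168, 0.086 ]), array([0.4553, 0.2192, 0.086 ]), array([0.4555, 0.2346, 0.086 ])]
spA tip [0.5144 0.0851 0.02  ] end [0.419 0.1   0.015] body [array([0.504 , 0.0945, 0.03  ]), array([0.5012, 0.0723, 0.03  ]), array([0.4515, 0.0807, 0.03  ]), array([0.4555, 0.1073, 0.03  ])]
spB tip [ 0.5197 -0.0036  0.02  ] end [ 0.4259 -0.0157  0.015 ] body [array([0.508 , 0.0069, 0.03  ]), array([ 0.5098, -0.0199,  0.03  ]), array([ 0.4608, -0.0246,  0.03  ]), array([0.4591, 0.0031, 0.03  ])]
stand top corners [array([ 0.6894, -0.025 ,  0.045 ]), array([ 0.6623, -0.0847,  0.045 ]), array([ 0.6047, -0.0594,  0.045 ]), array([0.6289, 0.0021, 0.045 ])]
reamer dome [ 0.6424 -0.0439  0.109 ] [ 0.6427 -0.0419  0.1   ]
dish [ 0.7293 -0.1802  0.04  ] mug [0.7619 0.0378 0.09  ] honey [0.707  0.1667 0.13  ]
(array([ 0.647 , -0.0446,  0.0942]), np.float64(0.003825737965475002))
```

View pics/s1.png

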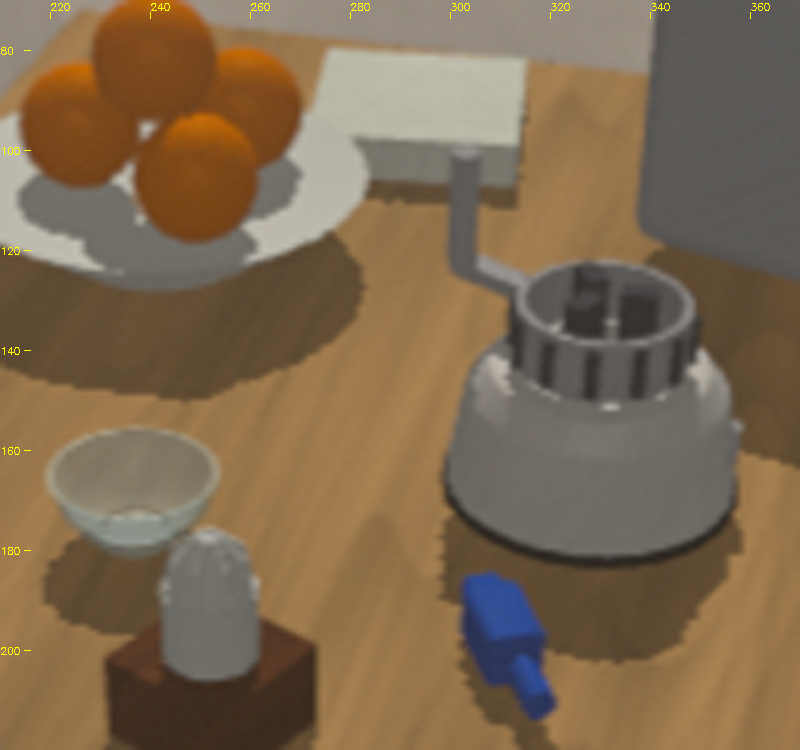

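```bash
python3 - <<'E'
from h import *
np.set_printoptions(precision=4,suppress=True)
print('post top',tri(('top',435.5,179.2),('side',301,100.5)), px('side',301,100.5,.165))
print('ring', px('side',330,130.5,.112), proj('side',[.5097,-.2985,.112]),proj('side',[.5097,-.2985-.046,.112]),proj('side',[.5097,-.2985+.046,.112]))
print('reamer proj',proj('side',[.645,-.043,.109]),proj('top',[.645,-.043,.109]),proj('side',[.645,-.043,.045]))
# stand centre from top corners
print(np.mean([[.6894,-.025],[.6623,-.0847],[.6047,-.0594],[.6289,.0021]],0))
print(pose_T()[:3,:3]); 
t=-.456+np.pi/2
print(rel([.5945,-.340,.19],t), rel([.5945,-.340,.128],t))
E
```

```text
post top (array([ 0.5983, -0.3418,  0.1599]), np.float64(0.004918268770433386)) [ 0.5988 -0.3321  0.165 ]
ring [ 0.5118 -0.2911  0.112 ] [331.3049 129.2463] [334.185  121.0366] [328.2552 137.9419]
reamer proj [251.6633 176.7837] [290.5502 165.8612] [252.3108 199.7664]
[ 0.6463 -0.0418]
[[ 0.9496  0.3134 -0.0002]
 [ 0.3134 -0.9496  0.0014]
 [ 0.0003 -0.0013 -1.    ]]
(array([45.79, -6.53,  4.08]), np.float64(44.39328985481171)) (array([45.78, -6.52, 10.28]), np.float64(44.39328985481171))
```

```bash
python3 - <<'E'
from h import *
np.set_printoptions(precision=4,suppress=True)
print(tri(('top',560,208),('side',419,43)),tri(('top',502,211),('side',367,38)))
for u,v in[(505,211),(497,265),(555,297)]: print(px('top',u,v,.15))
for u,v in[(419,43),(345,63),(388,83)]: print(px('side',u,v,.18))
print(rel([.56,-.31,.26],-.456+np.pi/2))
E
```

```text
(array([ 0.4149, -0.4639,  0.3193]), np.float64(0.17592113908425538)) (array([ 0.4764, -0.3815,  0.326 ]), np.float64(0.04497624681118801))
[ 0.5272 -0.4883  0.15  ]
[ 0.416  -0.4585  0.15  ]
[ 0.3471 -0.5753  0.15  ]
[ 0.3166 -0.8109  0.18  ]
[ 0.5216 -0.5794  0.18  ]
[ 0.3892 -0.4683  0.18  ]
(array([ 43.45, -10.47,  -2.92]), np.float64(44.39328985481171))
```

```bash
python3 -m handwheel '[{"grip":8.5,"linear":[0,0,-3.5],"rotation":[0,0,0]},{"grip":8.5,"linear":[3,-1,-7],"rotation":[0,0,0]},{"grip":8.5,"linear":[43.5,-10.5,-7],"rotation":[0,0,44]},{"grip":8.5,"linear":[43.5,-10.5,-7],"rotation":[0,0,44]},{"grip":8.5,"linear":[43.5,-10.5,-7],"rotation":[0,0,44]},{"grip":8.5,"linear":[43.5,-10.5,-7],"rotation":[0,0,44]},{"grip":8.5,"linear":[43.5,-10.5,-7],"rotation":[0,0,44]},{"grip":8.5,"linear":[43.5,-10.5,-7],"rotation":[0,0,44]},{"grip":8.5,"linear":[43.5,-10.5,-7],"rotation":[0,0,44]},{"grip":8.5,"linear":[43.5,-10.5,-7],"rotation":[0,0,44]},{"grip":8.5,"linear":[43.5,-10.5,-7],"rotation":[0,0,44]},{"grip":8.5,"linear":[43.5,-10.5,-7],"rotation":[0,0,44]}]'; python3 -m handwheel '[{"grip":8.5,"linear":[0,0,0],"rotation":[0,0,0]},{"grip":8.5,"linear":[0,0,0],"rotation":[0,0,0]},{"grip":8.5,"linear":[0,0,0],"rotation":[0,0,0]}]'
python3 - <<'E'
from h import *
shot('wrist','w1')
E
```

```text
time_s: 1.15
eef_pos: [0.5424, -0.3204, 0.3008]
eef_rot: [-0.0, 0.975, -0.223, -0.0]
wrist_force: [-0.7, -0.6, -0.0]
opening: 0.994
time_s: 1.4
eef_pos: [0.5408, -0.3217, 0.3005]
eef_rot: [-0.0, 0.975, -0.222, -0.001]
wrist_force: [-0.2, -0.5, 0.2]
opening: 0.994
```

View pics/w1.png

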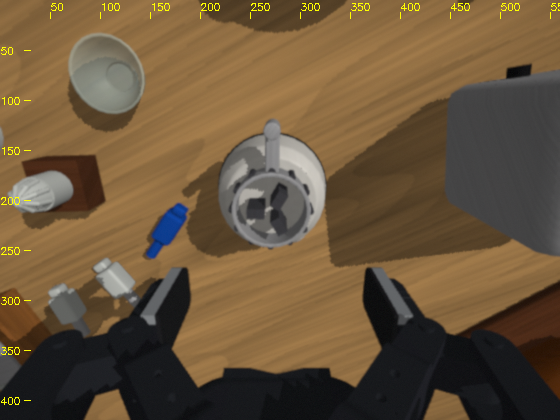

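```bash
python3 - <<'E'
from h import *
save(cv2.imread('pics/w1_raw.png'),'w1c',(210,110,330,260),5)
E
```

```text
(no output)
```

View pics/w1c.png

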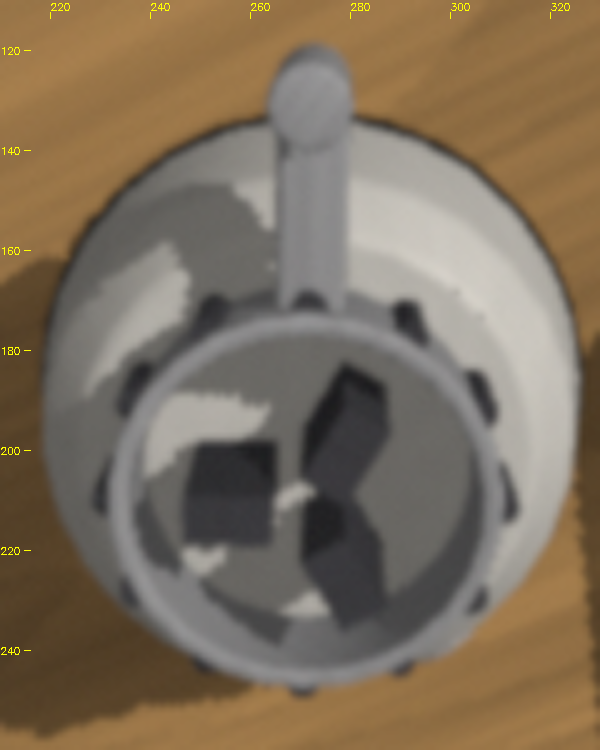

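```bash
python3 - <<'E'
from h import *
np.set_printoptions(precision=4,suppress=True)
T=np.load('pics/w1_T.npy')
p=px('wrist',272,131,.165,T); c=px('wrist',270.7,209.5,.112,T)
L=px('wrist',231.5,210,.112,T);Rr=px('wrist',310,210,.112,T)
print(p,c,np.hypot(*(p-c)[:2]),np.arctan2(*(p-c)[1::-1]),L,Rr,np.linalg.norm(L-Rr))
print(tri(('wrist',272,131,T),('top',435.5,179.2)),tri(('wrist',270.7,209.5,T),('top',411,224)))
print(px('top',411,224,.112), px('top',435.5,179.2,.165))
E
```

```text
[ 0.5947 -0.344   0.165 ] [ 0.5125 -0.3017  0.112 ] 0.09246113957818004 -0.4747023906607601 [ 0.5314 -0.2608  0.112 ] [ 0.4924 -0.3422  0.112 ] 0.09021616836557209
(array([ 0.5952, -0.343 ,  0.1586]), np.float64(0.0022701554636358717)) (array([ 0.5105, -0.3006,  0.1055]), np.float64(9.950923315110613e-05))
[ 0.5097 -0.2985  0.112 ] [ 0.5945 -0.3398  0.165 ]
```

```bash
python3 - <<'E'
from h import *
print(rel([.5945,-.342,.130],-.466+np.pi/2))
E
```

```text
(array([ 5.75, -0.58, 17.06]), np.float64(0.9383416318065088))
```

```bash
python3 -m handwheel '[{"grip":6,"linear":[5.75,-0.6,4],"rotation":[0,0,1]},{"grip":6,"linear":[5.75,-0.6,8],"rotation":[0,0,1]},{"grip":6,"linear":[5.75,-0.6,11],"rotation":[0,0,1]},{"grip":6,"linear":[5.75,-0.6,14],"rotation":[0,0,1]},{"grip":6,"linear":[5.75,-0.6,17],"rotation":[0,0,1]},{"grip":6,"linear":[5.75,-0.6,17],"rotation":[0,0,1]},{"grip":6,"linear":[5.75,-0.6,17],"rotation":[0,0,1]},{"grip":1,"linear":[5.75,-0.6,17],"rotation":[0,0,1]},{"grip":1,"linear":[5.75,-0.6,17],"rotation":[0,0,1]},{"grip":1,"linear":[5.75,-0.6,17],"rotation":[0,0,1]},{"grip":1,"linear":[5.75,-0.6,17],"rotation":[0,0,1]},{"grip":1,"linear":[5.75,-0.6,17],"rotation":[0,0,1]}]'; 
python3 -m handwheel '[{"grip":1,"linear":[0,0,0],"rotation":[0,0,0]},{"grip":1,"linear":[0,0,0],"rotation":[0,0,0]},{"grip":1,"linear":[0,0,0],"rotation":[0,0,0]},{"grip":1,"linear":[0,0,0],"rotation":[0,0,0]}]'
python3 - <<'E'
from h import *
shot('wrist','w2')
E
```

```text
time_s: 2.45
eef_pos: [0.5964, -0.3428, 0.1342]
eef_rot: [0.001, 0.973, -0.231, 0.002]
wrist_force: [-1.0, -1.0, 6.4]
opening: 0.169
time_s: 2.78
eef_pos: [0.5964, -0.3428, 0.1343]
eef_rot: [0.001, 0.973, -0.231, 0.002]
wrist_force: [-1.5, -0.9, 6.3]
opening: 0.168
```

View pics/w2.png

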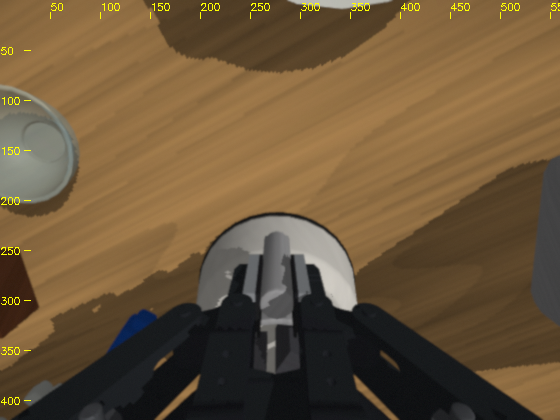

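```bash
python3 -m handwheel '[{"grip":1,"linear":[-0.04,-0.83,0],"rotation":[0,0,-5]},{"grip":1,"linear":[-0.14,-1.65,0],"rotation":[0,0,-10]},{"grip":1,"linear":[-0.32,-2.46,0],"rotation":[0,0,-15]},{"grip":1,"linear":[-0.57,-3.25,0],"rotation":[0,0,-20]},{"grip":1,"linear":[-0.57,-3.25,0],"rotation":[0,0,-20]}]'; python3 -c "
from h import *
print(status.get_obs()['wrist_force'])"
```

```text
time_s: 3.25
eef_pos: [0.6059, -0.3102, 0.1343]
eef_rot: [0.002, 0.998, -0.056, 0.001]
wrist_force: [-3.2, 1.5, 7.8]
opening: 0.166
[-3.21172875  1.49231535  7.83920625]
```

```bash
python3 -m handwheel '[{"grip":1,"linear":[-0.04,-0.83,0],"rotation":[0,0,-5]},{"grip":1,"linear":[-0.14,-1.65,0],"rotation":[0,0,-10]},{"grip":1,"linear":[-0.32,-2.46,0],"rotation":[0,0,-15]},{"grip":1,"linear":[-0.57,-3.25,0],"rotation":[0,0,-20]},{"grip":1,"linear":[-0.89,-4.02,0],"rotation":[0,0,-25]},{"grip":1,"linear":[-1.27,-4.75,0],"rotation":[0,0,-30]},{"grip":1,"linear":[-1.27,-4.75,0],"rotation":[0,0,-30]}]'
```

```text
time_s: 3.83
eef_pos: [0.5983, -0.262, 0.1342]
eef_rot: [0.002, 0.979, 0.204, 0.001]
wrist_force: [-5.3, -0.2, 7.9]
opening: 0.17
```

```bash
python3 - <<'E'
from h import *
shot('top','t2',(340,120,460,280),4)
E
```

```text
(no output)
```

View pics/t2.png

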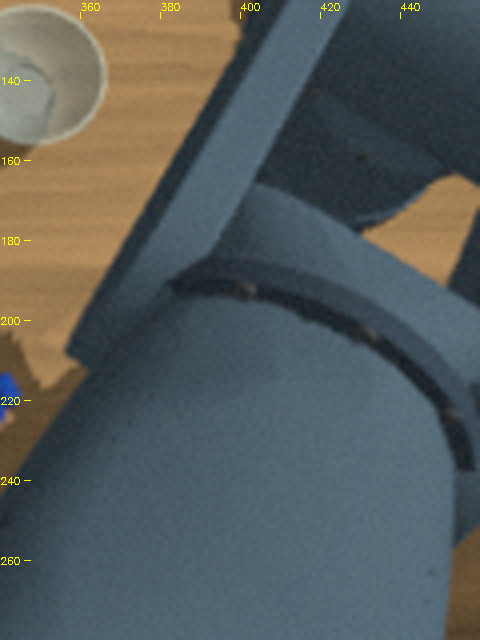

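```bash
python3 -m handwheel '[{"grip":1,"linear":[-0.04,-0.83,0],"rotation":[0,0,-5]},{"grip":1,"linear":[-0.04,-0.83,0],"rotation":[0,0,-5]}]'; python3 -m handwheel '[{"grip":1,"linear":[-0.04,-0.83,0],"rotation":[0,0,-5]},{"grip":1,"linear":[-0.04,-0.83,0],"rotation":[0,0,-5]}]'
```

```text
time_s: 4.05
eef_pos: [0.5948, -0.255, 0.1342]
eef_rot: [0.002, 0.969, 0.246, 0.001]
wrist_force: [-3.8, -1.6, 8.0]
opening: 0.167
time_s: 4.22
eef_pos: [0.5905, -0.248, 0.1342]
eef_rot: [0.002, 0.958, 0.288, 0.001]
wrist_force: [-4.3, -1.6, 8.0]
opening: 0.173
```

```bash
python3 -m handwheel '[{"grip":1,"linear":[-0.04,-0.83,0],"rotation":[0,0,-5]},{"grip":1,"linear":[-0.04,-0.83,0],"rotation":[0,0,-5]}]'; python3 -m handwheel '[{"grip":1,"linear":[-0.02,-0.5,0],"rotation":[0,0,-3]},{"grip":1,"linear":[-0.02,-0.5,0],"rotation":[0,0,-3]}]'
```

```text
time_s: 4.38
eef_pos: [0.5857, -0.2413, 0.1342]
eef_rot: [0.002, 0.944, 0.33, 0.001]
wrist_force: [-3.6, -3.0, 8.2]
opening: 0.165
time_s: 4.55
eef_pos: [0.5828, -0.2379, 0.1342]
eef_rot: [0.003, 0.935, 0.354, 0.001]
wrist_force: [-3.1, -3.7, 7.5]
opening: 0.167
```

```bash
python3 -m handwheel '[{"grip":4,"linear":[0,0,0],"rotation":[0,0,0]},{"grip":4,"linear":[0,0,0],"rotation":[0,0,0]},{"grip":5,"linear":[0,0,0],"rotation":[0,0,0]},{"grip":6,"linear":[0,0,0],"rotation":[0,0,0]},{"grip":6,"linear":[0,0,-4],"rotation":[0,0,0]},{"grip":6,"linear":[0,0,-8],"rotation":[0,0,0]},{"grip":6,"linear":[0,0,-12],"rotation":[0,0,0]},{"grip":6,"linear":[0,0,-16],"rotation":[0,0,0]},{"grip":6,"linear":[-5,0,-20],"rotation":[0,0,0]},{"grip":6,"linear":[-9,0,-20],"rotation":[0,0,0]},{"grip":6,"linear":[-9,0,-20],"rotation":[0,0,0]},{"grip":6,"linear":[-9,0,-20],"rotation":[0,0,0]}]'
python3 - <<'E'
from h import *
from scipy.optimize import least_squares
P=np.array([(0.5964,-.3428),(0.6059,-.3102),(0.5983,-.262),(0.5948,-.255),(.5905,-.248),(.5857,-.2413),(.5828,-.2379)])
r=least_squares(lambda c:np.hypot(P[:,0]-c[0],P[:,1]-c[1])-.095,[.51,-.3]);print(r.x,r.fun)
shot('wrist','w3')
E
```

```text
time_s: 5.55
eef_pos: [0.5125, -0.2982, 0.3332]
eef_rot: [0.002, 0.936, 0.351, 0.0]
wrist_force: [-0.3, -0.6, 0.3]
opening: 0.702
[ 0.51137863 -0.30048822] [-3.19995550e-05  1.89922151e-05  6.13906828e-05  1.73847351e-05
 -5.15686966e-05  1.00600393e-05 -3.52833565e-05]
```

View pics/w3.png

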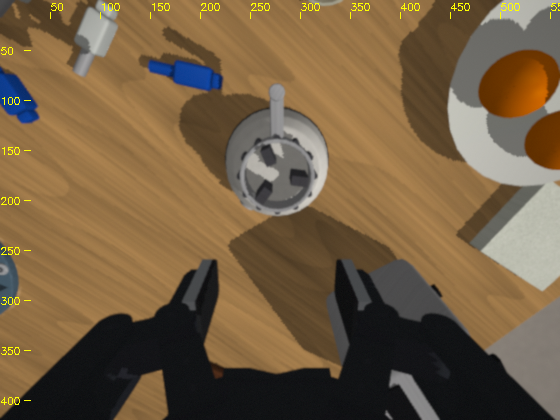

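```bash
python3 - <<'E'
from h import *
np.set_printoptions(precision=4,suppress=True)
save(cv2.imread('pics/w3_raw.png'),'w3c',(215,75,345,225),5)
E
```

```text
(no output)
```

View pics/w3c.png

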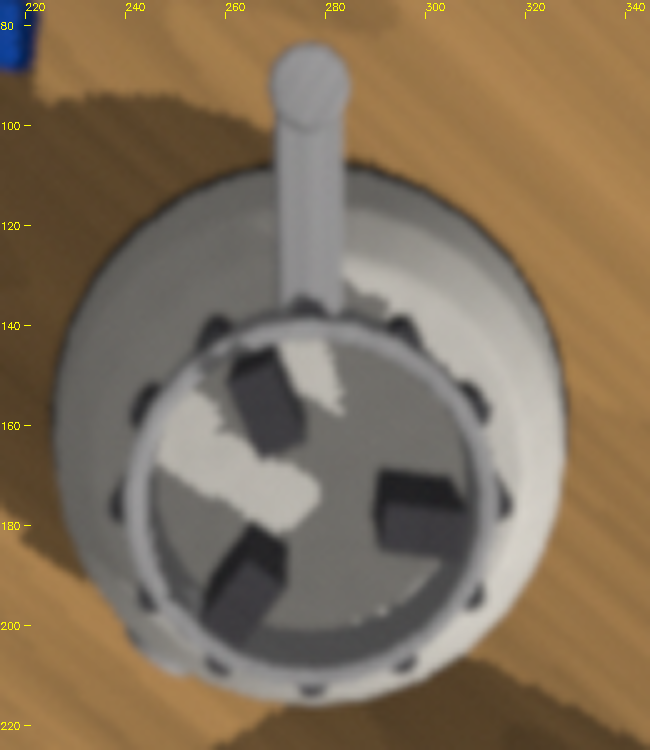

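```bash
python3 - <<'E'
from h import *
T=np.load('pics/w3_T.npy'); print(px('wrist',277,175,.112,T),px('wrist',276.5,92,.165,T))
print(rel([.646,-.042,.25],-.854))
E
```

```text
[ 0.51228438 -0.29932006  0.112     ] [ 0.58145961 -0.23776728  0.165     ]
(array([ 26.74, -10.49,   8.19]), np.float64(0.041415543801178956))
```

```bash
python3 -m handwheel '[{"grip":8,"linear":[26.7,-10.5,8.2],"rotation":[0,0,0]},{"grip":8,"linear":[26.7,-10.5,8.2],"rotation":[0,0,0]},{"grip":8,"linear":[26.7,-10.5,8.2],"rotation":[0,0,0]},{"grip":8,"linear":[26.7,-10.5,8.2],"rotation":[0,0,0]},{"grip":8,"linear":[26.7,-10.5,8.2],"rotation":[0,0,0]},{"grip":8,"linear":[26.7,-10.5,8.2],"rotation":[0,0,0]},{"grip":8,"linear":[26.7,-10.5,8.2],"rotation":[0,0,0]},{"grip":8,"linear":[26.7,-10.5,8.2],"rotation":[0,0,0]},{"grip":8,"linear":[26.7,-10.5,8.2],"rotation":[0,0,0]},{"grip":8,"linear":[26.7,-10.5,8.2],"rotation":[0,0,0]},{"grip":8,"linear":[26.7,-10.5,8.2],"rotation":[0,0,0]},{"grip":8,"linear":[26.7,-10.5,8.2],"rotation":[0,0,0]}]'
python3 - <<'E'
from h import *
shot('wrist','w4')
save(cv2.imread('pics/w4_raw.png'),'w4c',(190,90,370,240),4)
E
```

```text
time_s: 6.6
eef_pos: [0.6455, -0.0419, 0.2497]
eef_rot: [0.0, 0.936, 0.352, 0.0]
wrist_force: [0.6, -0.5, 0.1]
opening: 0.938
```

View pics/w4.png

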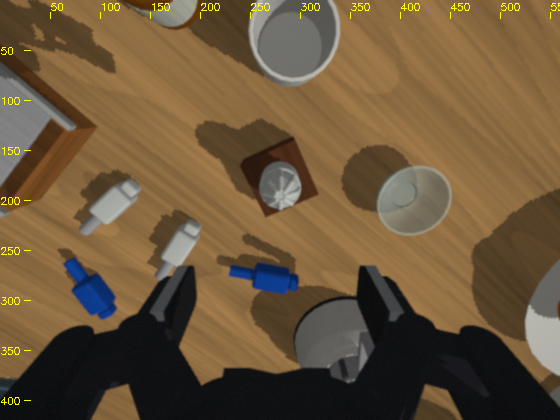

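View pics/w4c.png

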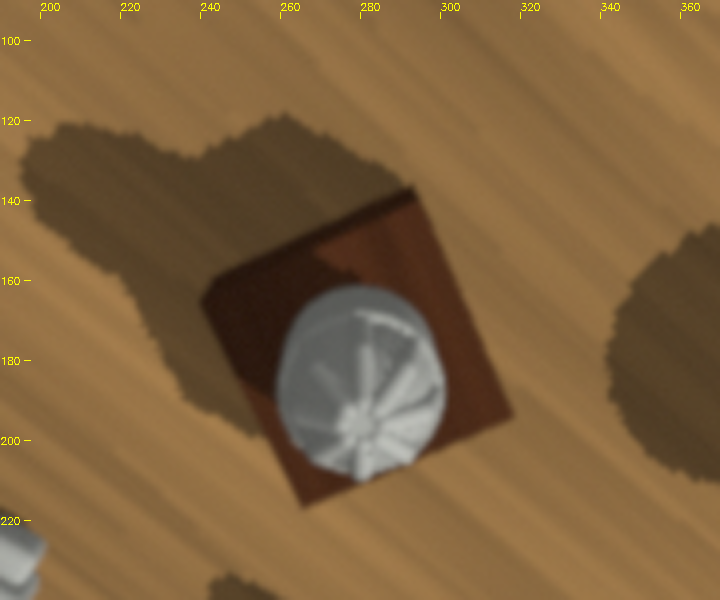

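```bash
python3 - <<'E'
from h import *
np.set_printoptions(precision=4,suppress=True)
T=np.load('pics/w4_T.npy'); print(px('wrist',279.5,195.5,.109,T),np.mean([px('wrist',u,v,.045,T) for u,v in [(294,139),(317.5,193.5),(265.5,216),(240,164)]],0))
print(tri(('wrist',279.5,195.5,T),('top',291,166)))
print(proj('wrist',[.6455,-.042,.109],T))
print(rel([.6455,-.042,.05],-.854))
E
```

```text
[ 0.6453 -0.0452  0.109 ] [ 0.6461 -0.045   0.045 ]
(array([ 0.645 , -0.0446,  0.1087]), np.float64(0.0013661702103604908))
[277.1417 193.2432]
(array([-0.01, -0.02, 19.97]), np.float64(0.08312349109756667))
```

```bash
python3 -m handwheel '[{"grip":8.5,"linear":[-0.13,0.15,4],"rotation":[0,0,0]},{"grip":8.5,"linear":[-0.13,0.15,8],"rotation":[0,0,0]},{"grip":8.5,"linear":[-0.13,0.15,12],"rotation":[0,0,0]},{"grip":8.5,"linear":[-0.13,0.15,15],"rotation":[0,0,0]},{"grip":8.5,"linear":[-0.13,0.15,18],"rotation":[0,0,0]},{"grip":8.5,"linear":[-0.13,0.15,19.8],"rotation":[0,0,0]},{"grip":8.5,"linear":[-0.13,0.15,19.8],"rotation":[0,0,0]},{"grip":4,"linear":[-0.13,0.15,19.8],"rotation":[0,0,0]},{"grip":4,"linear":[-0.13,0.15,19.8],"rotation":[0,0,0]},{"grip":4,"linear":[-0.13,0.15,19.8],"rotation":[0,0,0]},{"grip":4,"linear":[-0.13,0.15,19.8],"rotation":[0,0,0]},{"grip":4,"linear":[-0.13,0.15,19.8],"rotation":[0,0,0]}]'
python3 -m handwheel '[{"grip":4,"linear":[0,0,0],"rotation":[0,0,0]},{"grip":4,"linear":[0,0,0],"rotation":[0,0,0]},{"grip":4,"linear":[0,0,0],"rotation":[0,0,0]},{"grip":4,"linear":[0,0,-3],"rotation":[0,0,0]},{"grip":4,"linear":[0,0,-3],"rotation":[0,0,0]}]'
python3 - <<'E'
from h import *
shot('side','s4',(180,60,380,240),4)
shot('wrist','w5')
E
```

```text
time_s: 7.65
eef_pos: [0.6477, -0.0432, 0.0541]
eef_rot: [0.002, 0.936, 0.352, 0.002]
wrist_force: [-1.0, -0.5, 6.5]
opening: 0.499
time_s: 8.07
eef_pos: [0.6497, -0.0436, 0.0869]
eef_rot: [0.003, 0.936, 0.352, 0.004]
wrist_force: [2.3, -1.0, 0.5]
opening: 0.492
```

View pics/s4.png

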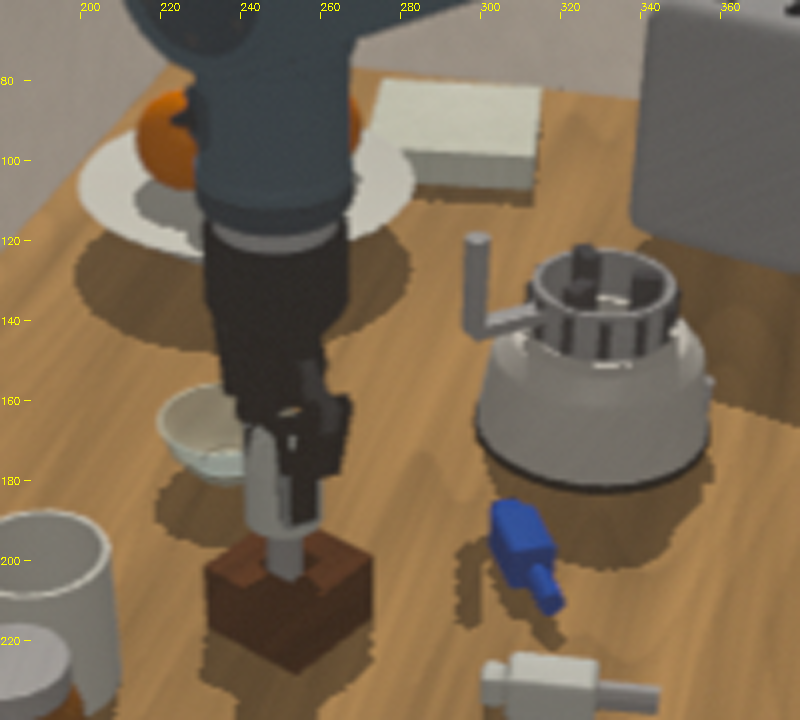

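View pics/w5.png

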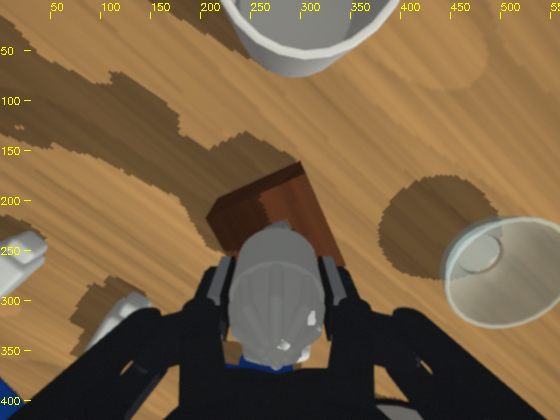

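```bash
python3 -m handwheel '[{"grip":4,"linear":[0,0,-3],"rotation":[0,0,0]},{"grip":4,"linear":[0,0,-6],"rotation":[0,0,0]},{"grip":4,"linear":[0,0,-10],"rotation":[0,0,0]},{"grip":4,"linear":[0,0,-14],"rotation":[0,0,0]},{"grip":4,"linear":[0,0,-16.5],"rotation":[0,0,0]},{"grip":4,"linear":[0,0,-16.5],"rotation":[0,0,0]},{"grip":4,"linear":[0,0,-16.5],"rotation":[0,0,0]}]'
python3 - <<'E'
from h import *
print(rel([.5135,-.2980,.25],-.846))
shot('wrist','w6')
E
```

```text
time_s: 8.75
eef_pos: [0.6459, -0.0423, 0.2467]
eef_rot: [0.0, 0.936, 0.352, 0.001]
wrist_force: [0.2, -0.7, -2.1]
opening: 0.494
(array([-26.81,  10.48,  -0.34]), np.float64(-0.24852697031634818))
```

View pics/w6.png

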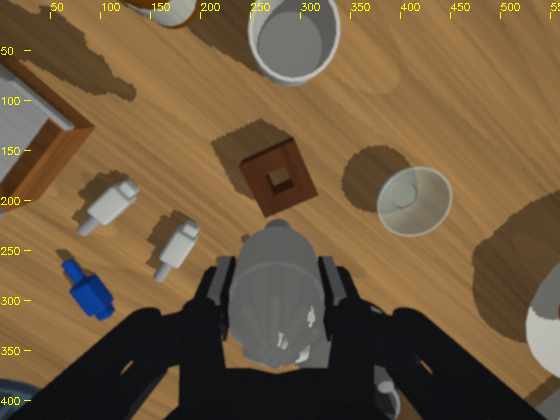

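```bash
python3 -m handwheel '[{"grip":4,"linear":[-26.8,10.5,-0.3],"rotation":[0,0,0]},{"grip":4,"linear":[-26.8,10.5,-0.3],"rotation":[0,0,0]},{"grip":4,"linear":[-26.8,10.5,-0.3],"rotation":[0,0,0]},{"grip":4,"linear":[-26.8,10.5,-0.3],"rotation":[0,0,0]},{"grip":4,"linear":[-26.8,10.5,-0.3],"rotation":[0,0,0]},{"grip":4,"linear":[-26.8,10.5,-0.3],"rotation":[0,0,0]},{"grip":4,"linear":[-26.8,10.5,-0.3],"rotation":[0,0,0]},{"grip":4,"linear":[-26.8,10.5,-0.3],"rotation":[0,0,0]},{"grip":4,"linear":[-26.8,10.5,-0.3],"rotation":[0,0,0]},{"grip":4,"linear":[-26.8,10.5,-0.3],"rotation":[0,0,0]},{"grip":4,"linear":[-26.8,10.5,-0.3],"rotation":[0,0,0]},{"grip":4,"linear":[-26.8,10.5,-0.3],"rotation":[0,0,0]}]'
python3 -m handwheel '[{"grip":4,"linear":[0,0,4.5],"rotation":[0,0,0]},{"grip":4,"linear":[0,0,6.5],"rotation":[0,0,0]},{"grip":4,"linear":[0,0,6.5],"rotation":[0,0,0]},{"grip":4,"linear":[0,0,6.5],"rotation":[0,0,0]}]'
python3 - <<'E'
from h import *
shot('side','s5',(270,40,380,190),5)
shot('wrist','w7',(150,150,400,340),3)
E
```

```text
time_s: 9.8
eef_pos: [0.5138, -0.2966, 0.2481]
eef_rot: [-0.001, 0.935, 0.353, -0.0]
wrist_force: [0.6, 0.5, -0.4]
opening: 0.494
time_s: 10.13
eef_pos: [0.5131, -0.2965, 0.1829]
eef_rot: [-0.002, 0.936, 0.353, -0.001]
wrist_force: [1.1, 0.2, -0.4]
opening: 0.493
```

View pics/s5.png

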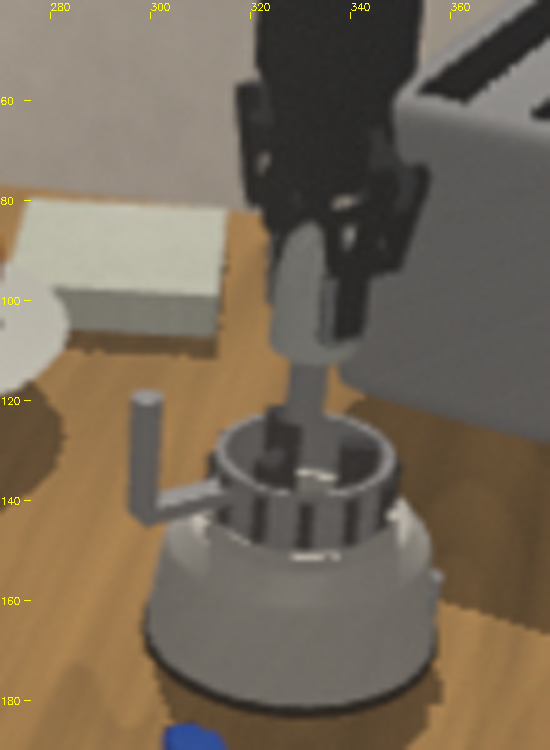

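View pics/w7.png

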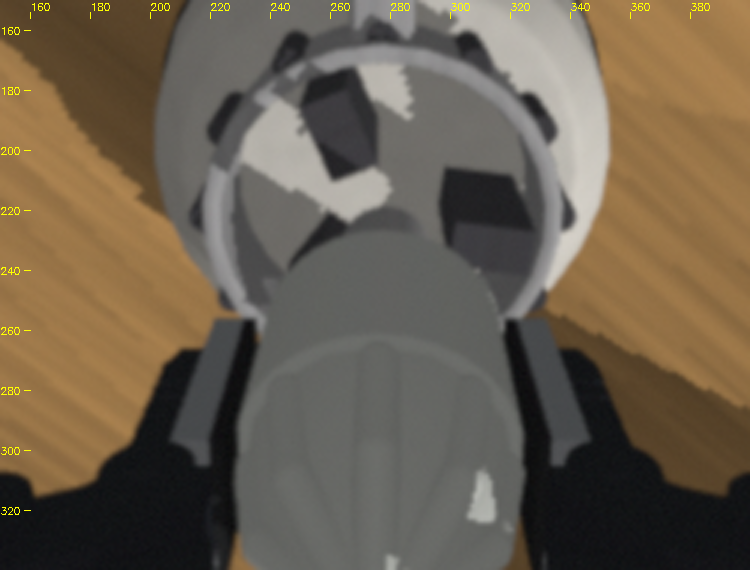

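```bash
python3 - <<'E'
from h import *
np.set_printoptions(precision=4,suppress=True)
T=np.load('pics/w7_T.npy')
for v in(219,220): 
  p=px('wrist',278,v,.134,T); print(p, p-T[:3,0]*.010)
# side: shank foot approx? ring-level centre columns
print(px('wrist',277,171,.112,T)-T[:3,0]*.044)
for c in ([.512,-.2995,.160],[.5131,-.2965,.16],[.512,-.2995,.175],[.5131,-.2965,.175]): print(proj('side',c))
print(rel([.512,-.2995,.183],T=T))
print(T[:3,2])
E
```

```text
[ 0.5204 -0.2925  0.134 ] [ 0.5129 -0.2992  0.134 ]
[ 0.5198 -0.293   0.134 ] [ 0.5123 -0.2996  0.134 ]
[ 0.5081 -0.3024  0.112 ]
[331.9853 111.9622]
[331.3527 112.4401]
[332.4715 106.4787]
[331.8347 106.9508]
(array([-0.29,  0.  ,  0.18]), None)
[ 0.0002 -0.0002 -1.    ]
```

```bash
python3 -m handwheel '[{"grip":4,"linear":[0,0,1],"rotation":[0,0,0]},{"grip":4,"linear":[0,0,2],"rotation":[0,0,0]},{"grip":4,"linear":[0,0,3],"rotation":[0,0,0]},{"grip":4,"linear":[0,0,4],"rotation":[0,0,0]},{"grip":4,"linear":[0,0,4.8],"rotation":[0,0,0]},{"grip":4,"linear":[0,0,4.8],"rotation":[0,0,0]}]'
python3 -m handwheel '[{"grip":4,"linear":[0,0,0.3],"rotation":[0,0,0]},{"grip":4,"linear":[0,0,0.6],"rotation":[0,0,0]},{"grip":4,"linear":[0,0,0.6],"rotation":[0,0,0]}]'
```

```text
time_s: 10.73
eef_pos: [0.5121, -0.2971, 0.1333]
eef_rot: [-0.002, 0.936, 0.352, -0.001]
wrist_force: [-0.1, 0.8, -0.7]
opening: 0.493
time_s: 10.98
eef_pos: [0.5137, -0.2984, 0.1303]
eef_rot: [0.0, 0.936, 0.352, 0.0]
wrist_force: [0.1, 0.0, -1.0]
opening: 0.491
```

```bash
python3 -m handwheel '[{"grip":4,"linear":[0,0,0.1],"rotation":[0,0,0]},{"grip":4,"linear":[0,0,0.2],"rotation":[0,0,0]},{"grip":4,"linear":[0,0,0.3],"rotation":[0,0,0]},{"grip":4,"linear":[0,0,0.4],"rotation":[0,0,0]},{"grip":4,"linear":[0,0,0.4],"rotation":[0,0,0]}]'
python3 - <<'E'
from h import *
shot('side','s6',(270,40,380,190),5)
E
```

```text
time_s: 11.4
eef_pos: [0.5144, -0.2987, 0.1295]
eef_rot: [0.001, 0.936, 0.353, 0.001]
wrist_force: [-3.5, 4.9, 17.3]
opening: 0.496
```

View pics/s6.png

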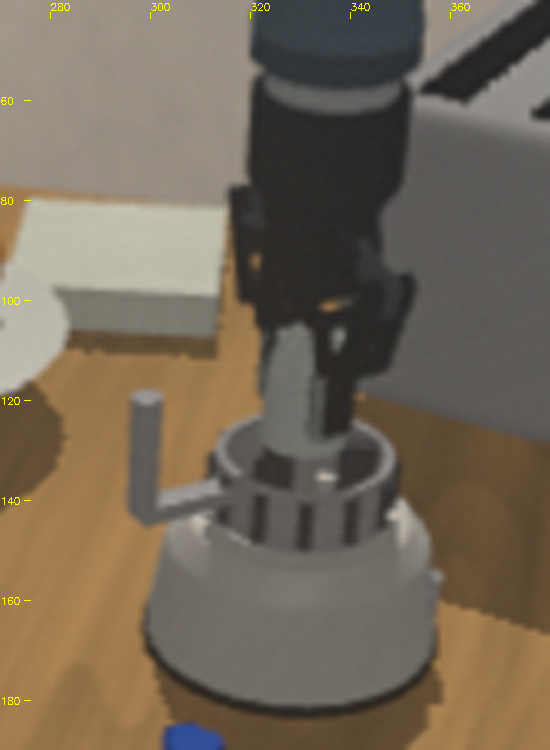

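```bash
python3 -m handwheel '[{"grip":5,"linear":[0,0,0],"rotation":[0,0,0]},{"grip":5,"linear":[0,0,-0.2],"rotation":[0,0,0]},{"grip":7,"linear":[0,0,-0.2],"rotation":[0,0,0]},{"grip":7,"linear":[0,0,-0.2],"rotation":[0,0,0]},{"grip":7,"linear":[0,0,-0.2],"rotation":[0,0,0]}]'
python3 -m handwheel '[{"grip":7,"linear":[0,0,-3],"rotation":[0,0,0]},{"grip":7,"linear":[0,0,-6],"rotation":[0,0,0]},{"grip":7,"linear":[0,0,-10],"rotation":[0,0,0]},{"grip":7,"linear":[0,0,-14],"rotation":[0,0,0]},{"grip":7,"linear":[0,0,-14],"rotation":[0,0,0]},{"grip":7,"linear":[0,0,-14],"rotation":[0,0,0]}]'
python3 - <<'E'
from h import *
shot('wrist','w8',(190,100,370,250),4)
shot('side','s7',(270,40,380,190),5)
E
```

```text
time_s: 11.87
eef_pos: [0.5133, -0.2981, 0.1278]
eef_rot: [-0.0, 0.936, 0.352, -0.0]
wrist_force: [-0.3, -0.9, -0.0]
opening: 0.822
time_s: 12.37
eef_pos: [0.5147, -0.2993, 0.2714]
eef_rot: [0.003, 0.936, 0.352, 0.001]
wrist_force: [0.3, 0.4, -0.6]
opening: 0.818
```

View pics/w8.png

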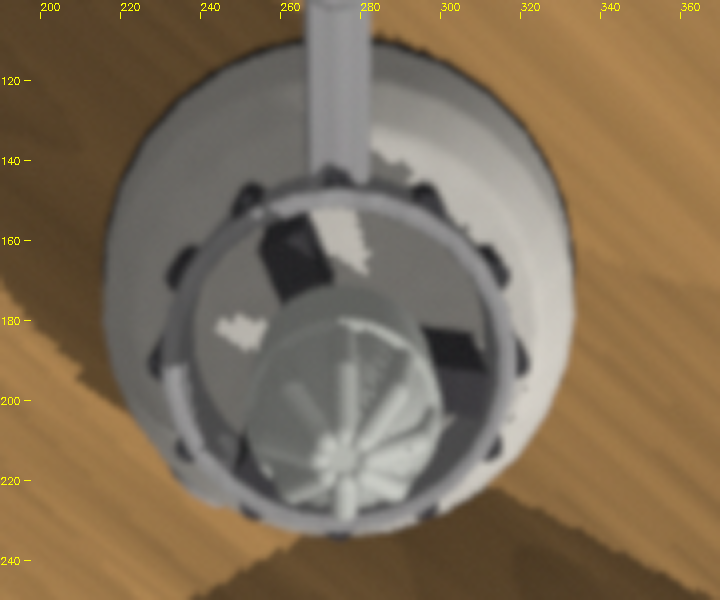

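View pics/s7.png

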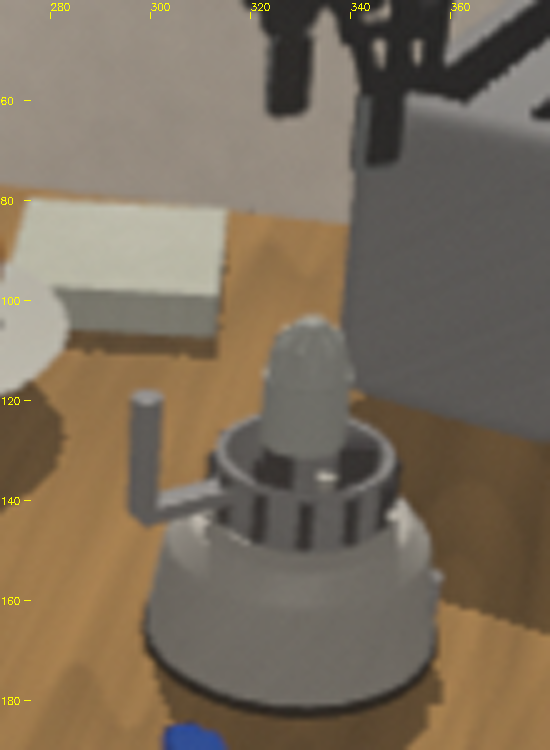

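```bash
python3 - <<'E'
from h import *
np.set_printoptions(precision=4,suppress=True)
T=np.load('pics/w8_T.npy')
print(px('wrist',274,214,.184,T),px('wrist',273.5,190,.112,T))
print(rel([.582,-.237,.131],0.722-np.pi/2))
E
```

```text
[ 0.512  -0.2989  0.184 ] [ 0.5114 -0.2986  0.112 ]
(array([ 9.2, -0. , 13.6]), np.float64(-0.10570249343126648))
```

```bash
python3 -m handwheel '[{"grip":5.5,"linear":[4,0,0],"rotation":[0,0,0]},{"grip":5.5,"linear":[8,0,0],"rotation":[0,0,0]},{"grip":5.5,"linear":[9.2,0,1],"rotation":[0,0,0]},{"grip":5.5,"linear":[9.2,0,5],"rotation":[0,0,0]},{"grip":5.5,"linear":[9.2,0,9],"rotation":[0,0,0]},{"grip":5.5,"linear":[9.2,0,12],"rotation":[0,0,0]},{"grip":5.5,"linear":[9.2,0,13.6],"rotation":[0,0,0]},{"grip":5.5,"linear":[9.2,0,13.6],"rotation":[0,0,0]},{"grip":1,"linear":[9.2,0,13.6],"rotation":[0,0,0]},{"grip":1,"linear":[9.2,0,13.6],"rotation":[0,0,0]},{"grip":1,"linear":[9.2,0,13.6],"rotation":[0,0,0]},{"grip":1,"linear":[9.2,0,13.6],"rotation":[0,0,0]}]'
python3 -m handwheel '[{"grip":1,"linear":[0,0,0],"rotation":[0,0,0]},{"grip":1,"linear":[0,0,0],"rotation":[0,0,0]},{"grip":1,"linear":[0,0,0],"rotation":[0,0,0]}]'
```

```text
time_s: 13.47
eef_pos: [0.5835, -0.2381, 0.1341]
eef_rot: [0.001, 0.936, 0.352, 0.001]
wrist_force: [-0.2, 0.5, 2.1]
opening: 0.168
time_s: 13.72
eef_pos: [0.5835, -0.2381, 0.1341]
eef_rot: [0.001, 0.936, 0.352, 0.001]
wrist_force: [-0.3, 0.1, 5.7]
opening: 0.167
```

```bash
python3 -m handwheel '[{"grip":1,"linear":[-0.04,0.83,0],"rotation":[0,0,5]},{"grip":1,"linear":[-0.14,1.65,0],"rotation":[0,0,10]},{"grip":1,"linear":[-0.32,2.46,0],"rotation":[0,0,15]},{"grip":1,"linear":[-0.57,3.25,0],"rotation":[0,0,20]},{"grip":1,"linear":[-0.89,4.02,0],"rotation":[0,0,25]},{"grip":1,"linear":[-1.27,4.75,0],"rotation":[0,0,30]},{"grip":1,"linear":[-1.27,4.75,0],"rotation":[0,0,30]}]'
python3 -m handwheel '[{"grip":1,"linear":[-0.04,0.83,0],"rotation":[0,0,5]},{"grip":1,"linear":[-0.14,1.65,0],"rotation":[0,0,10]},{"grip":1,"linear":[-0.14,1.65,0],"rotation":[0,0,10]}]'
```

```text
time_s: 14.3
eef_pos: [0.6052, -0.2832, 0.1341]
eef_rot: [0.001, 0.995, 0.096, 0.001]
wrist_force: [-1.4, -1.3, 5.6]
opening: 0.169
time_s: 14.55
eef_pos: [0.6068, -0.2995, 0.134]
eef_rot: [0.001, 1.0, 0.008, 0.001]
wrist_force: [-1.7, -1.8, 4.9]
opening: 0.165
```

```bash
python3 -m handwheel '[{"grip":1,"linear":[-0.04,0.83,0],"rotation":[0,0,5]},{"grip":1,"linear":[-0.04,0.83,0],"rotation":[0,0,5]}]';python3 -m handwheel '[{"grip":1,"linear":[-0.04,0.83,0],"rotation":[0,0,5]},{"grip":1,"linear":[-0.04,0.83,0],"rotation":[0,0,5]}]'
```

```text
time_s: 14.72
eef_pos: [0.6066, -0.3075, 0.134]
eef_rot: [0.001, 0.999, -0.035, 0.001]
wrist_force: [-1.4, -1.3, 6.3]
opening: 0.168
time_s: 14.88
eef_pos: [0.6056, -0.3157, 0.1341]
eef_rot: [0.001, 0.997, -0.078, 0.001]
wrist_force: [-1.5, 0.2, 5.8]
opening: 0.168
```

```bash
python3 -m handwheel '[{"grip":1,"linear":[-0.04,0.83,0],"rotation":[0,0,5]},{"grip":1,"linear":[-0.04,0.83,0],"rotation":[0,0,5]}]';python3 -m handwheel '[{"grip":1,"linear":[-0.04,0.83,0],"rotation":[0,0,5]},{"grip":1,"linear":[-0.04,0.83,0],"rotation":[0,0,5]}]'
```

```text
time_s: 15.05
eef_pos: [0.604, -0.3233, 0.134]
eef_rot: [0.0, 0.993, -0.122, 0.001]
wrist_force: [-1.5, 0.9, 6.8]
opening: 0.17
time_s: 15.22
eef_pos: [0.6021, -0.3302, 0.134]
eef_rot: [-0.001, 0.986, -0.164, 0.001]
wrist_force: [-0.2, 4.5, 7.7]
opening: 0.167
```

```bash
python3 -m handwheel '[{"grip":1,"linear":[-0.02,0.5,0],"rotation":[0,0,3]},{"grip":1,"linear":[-0.02,0.5,0],"rotation":[0,0,3]}]';python3 -m handwheel '[{"grip":1,"linear":[-0.02,0.5,0],"rotation":[0,0,3]},{"grip":1,"linear":[-0.02,0.5,0],"rotation":[0,0,3]}]'
```

```text
time_s: 15.38
eef_pos: [0.6009, -0.3336, 0.1341]
eef_rot: [-0.001, 0.982, -0.189, 0.001]
wrist_force: [1.5, 7.9, 7.0]
opening: 0.171
time_s: 15.55
eef_pos: [0.5994, -0.3374, 0.1341]
eef_rot: [-0.002, 0.977, -0.214, 0.002]
wrist_force: [3.2, 10.7, 7.2]
opening: 0.169
```

```bash
python3 -m handwheel '[{"grip":1,"linear":[-0.02,0.5,0],"rotation":[0,0,3]},{"grip":1,"linear":[-0.02,0.5,0],"rotation":[0,0,3]}]';python3 -m handwheel '[{"grip":1,"linear":[-0.02,0.5,0],"rotation":[0,0,3]},{"grip":1,"linear":[-0.02,0.5,0],"rotation":[0,0,3]}]'
```

```text
time_s: 15.72
eef_pos: [0.5977, -0.3411, 0.1341]
eef_rot: [-0.002, 0.971, -0.239, 0.002]
wrist_force: [5.5, 12.3, 7.0]
opening: 0.166
time_s: 15.88
eef_pos: [0.596, -0.3433, 0.134]
eef_rot: [-0.004, 0.964, -0.265, 0.002]
wrist_force: [10.3, 20.3, 8.5]
opening: 0.162
```

```bash
python3 -m handwheel '[{"grip":1,"linear":[0,0,0],"rotation":[0,0,0]},{"grip":1,"linear":[0,0,0],"rotation":[0,0,0]},{"grip":1,"linear":[0,0,0],"rotation":[0,0,0]}]'; python3 -m handwheel '[{"grip":4,"linear":[0,-0.3,0],"rotation":[0,0,0]},{"grip":4,"linear":[0,-0.3,0],"rotation":[0,0,0]},{"grip":5,"linear":[0,-0.3,0],"rotation":[0,0,0]},{"grip":6,"linear":[0,-0.3,0],"rotation":[0,0,0]},{"grip":6,"linear":[0,0,-4],"rotation":[0,0,0]},{"grip":6,"linear":[0,0,-8],"rotation":[0,0,0]},{"grip":6,"linear":[0,0,-12],"rotation":[0,0,0]},{"grip":6,"linear":[0,0,-16],"rotation":[0,0,0]},{"grip":6,"linear":[-4,0,-18],"rotation":[0,0,0]},{"grip":6,"linear":[-4,0,-18],"rotation":[0,0,0]}]'
python3 - <<'E'
from h import *
shot('wrist','w9',(190,80,370,260),4)
shot('side','s8',(270,40,380,190),5)
E
```

```text
time_s: 16.13
eef_pos: [0.596, -0.3433, 0.134]
eef_rot: [-0.004, 0.965, -0.264, 0.002]
wrist_force: [8.2, 18.5, 8.8]
opening: 0.16
time_s: 16.97
eef_pos: [0.5573, -0.3283, 0.3188]
eef_rot: [0.002, 0.964, -0.265, 0.003]
wrist_force: [0.5, -0.0, -1.0]
opening: 0.702
```

View pics/w9.png

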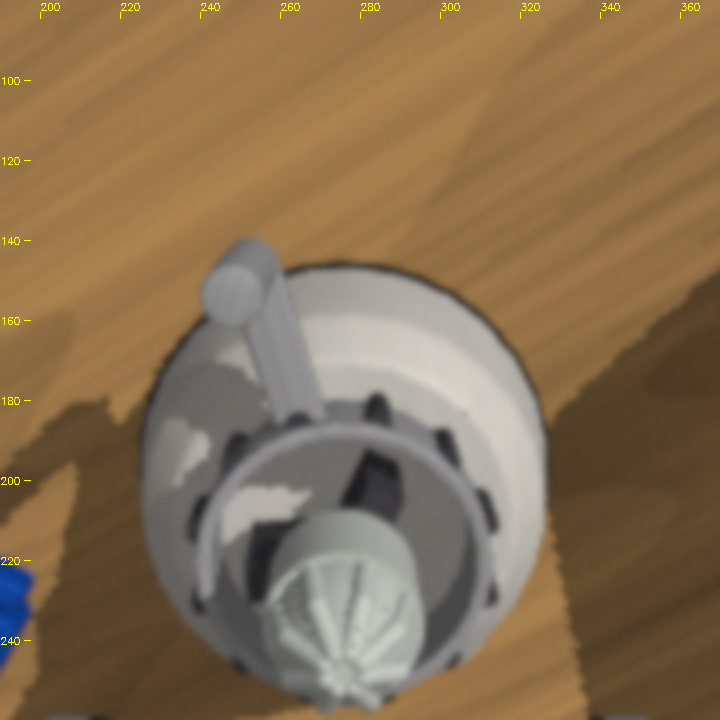

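View pics/s8.png

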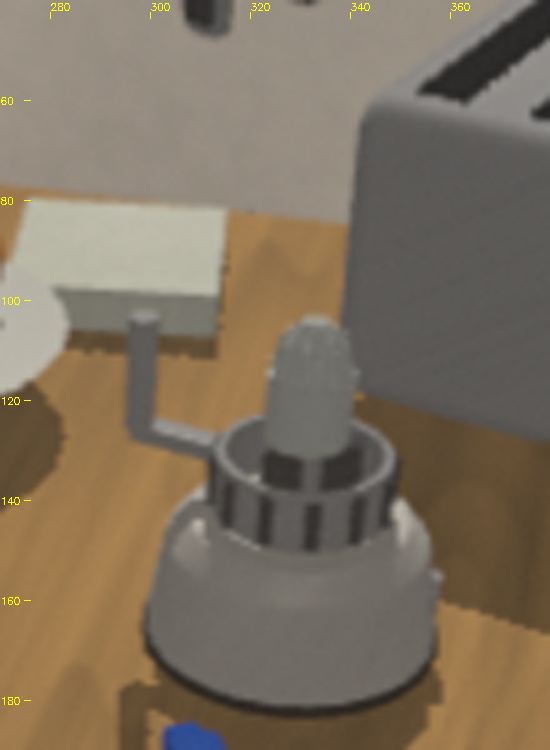

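```bash
python3 - <<'E'
from h import *
np.set_printoptions(precision=4,suppress=True)
T=np.load('pics/w9_T.npy')
p=px('wrist',247.5,153.5,.165,T);c=px('wrist',274.5,219,.112,T)
for cc in(c,np.array([.512,-.2995,0])): print(p,cc,np.arctan2(*(p-cc)[1::-1]))
print(px('wrist',275.5,248,.184,T))
E
```

```text
[ 0.6026 -0.3241  0.165 ] [ 0.5139 -0.3015  0.112 ] -0.2490696819217393
[ 0.6026 -0.3241  0.165 ] [ 0.512  -0.2995  0.    ] -0.2646365375026978
[ 0.51   -0.3006  0.184 ]
```

```bash
python3 - <<'E'
from h import *
print(rel([.6035,-.324,.131],-.26+np.pi/2))
E
```

```text
(array([ 3.61, -2.75, 18.34]), np.float64(-15.862943586159076))
```

```bash
python3 -m handwheel '[{"grip":5.5,"linear":[3.6,-2.75,2],"rotation":[0,0,-7]},{"grip":5.5,"linear":[3.6,-2.75,4],"rotation":[0,0,-14]},{"grip":5.5,"linear":[3.6,-2.75,7],"rotation":[0,0,-16]},{"grip":5.5,"linear":[3.6,-2.75,11],"rotation":[0,0,-16]},{"grip":5.5,"linear":[3.6,-2.75,15],"rotation":[0,0,-16]},{"grip":5.5,"linear":[3.6,-2.75,18.3],"rotation":[0,0,-16]},{"grip":5.5,"linear":[3.6,-2.75,18.3],"rotation":[0,0,-16]},{"grip":5.5,"linear":[3.6,-2.75,18.3],"rotation":[0,0,-16]},{"grip":1,"linear":[3.6,-2.75,18.3],"rotation":[0,0,-16]},{"grip":1,"linear":[3.6,-2.75,18.3],"rotation":[0,0,-16]},{"grip":1,"linear":[3.6,-2.75,18.3],"rotation":[0,0,-16]},{"grip":1,"linear":[3.6,-2.75,18.3],"rotation":[0,0,-16]}]'
python3 -m handwheel '[{"grip":1,"linear":[0,0,0],"rotation":[0,0,0]},{"grip":1,"linear":[0,0,0],"rotation":[0,0,0]},{"grip":1,"linear":[0,0,0],"rotation":[0,0,0]}]'
```

```text
time_s: 18.07
eef_pos: [0.6046, -0.324, 0.1324]
eef_rot: [0.001, 0.992, -0.128, 0.002]
wrist_force: [-0.1, 1.0, 5.5]
opening: 0.167
time_s: 18.32
eef_pos: [0.6046, -0.3241, 0.1324]
eef_rot: [0.001, 0.992, -0.128, 0.002]
wrist_force: [-1.2, 0.1, 7.1]
opening: 0.168
```

```bash
for i in 1 2 3 4; do python3 -m handwheel '[{"grip":1,"linear":[-0.02,0.5,0],"rotation":[0,0,3]},{"grip":1,"linear":[-0.02,0.5,0],"rotation":[0,0,3]}]' | grep -E "eef|force"; done
```

```text
eef_pos: [0.6037, -0.3276, 0.1324]
eef_rot: [0.0, 0.988, -0.155, 0.003]
wrist_force: [1.4, 4.7, 7.6]
eef_pos: [0.6024, -0.3316, 0.1324]
eef_rot: [-0.0, 0.984, -0.181, 0.003]
wrist_force: [3.9, 7.2, 7.1]
eef_pos: [0.6009, -0.3355, 0.1324]
eef_rot: [-0.001, 0.979, -0.206, 0.003]
wrist_force: [4.9, 8.8, 7.0]
eef_pos: [0.5993, -0.3394, 0.1324]
eef_rot: [-0.001, 0.973, -0.231, 0.003]
wrist_force: [7.1, 9.9, 6.9]
```

```bash
for i in 1 2 3 4; do python3 -m handwheel '[{"grip":1,"linear":[-0.02,0.5,0],"rotation":[0,0,3]},{"grip":1,"linear":[-0.02,0.5,0],"rotation":[0,0,3]}]' | grep -E "eef|force"; done
```

```text
eef_pos: [0.5975, -0.342, 0.1324]
eef_rot: [-0.003, 0.966, -0.257, 0.003]
wrist_force: [10.1, 16.7, 8.0]
eef_pos: [0.5959, -0.3452, 0.1324]
eef_rot: [-0.004, 0.96, -0.282, 0.004]
wrist_force: [13.4, 17.7, 7.3]
eef_pos: [0.5938, -0.3488, 0.1324]
eef_rot: [-0.004, 0.952, -0.306, 0.005]
wrist_force: [16.9, 19.8, 6.1]
eef_pos: [0.5916, -0.3523, 0.1324]
eef_rot: [-0.005, 0.944, -0.331, 0.005]
wrist_force: [21.3, 20.6, 4.8]
```

```bash
for i in 1 2 3 4 5 6; do python3 -m handwheel '[{"grip":1,"linear":[-0.02,-0.5,0],"rotation":[0,0,-3]},{"grip":1,"linear":[-0.02,-0.5,0],"rotation":[0,0,-3]}]' | grep -E "eef_pos|force"; done
```

```text
eef_pos: [0.594, -0.3485, 0.1324]
wrist_force: [15.7, 19.4, 6.4]
eef_pos: [0.5961, -0.3448, 0.1324]
wrist_force: [14.8, 18.0, 7.4]
eef_pos: [0.598, -0.341, 0.1324]
wrist_force: [10.8, 16.6, 8.2]
eef_pos: [0.5997, -0.3372, 0.1324]
wrist_force: [8.9, 15.5, 8.4]
eef_pos: [0.6012, -0.3333, 0.1324]
wrist_force: [8.0, 12.2, 9.2]
eef_pos: [0.6026, -0.3293, 0.1324]
wrist_force: [5.2, 12.3, 7.7]
```

```bash
for i in 1 2; do python3 -m handwheel '[{"grip":1,"linear":[-0.02,-0.5,0],"rotation":[0,0,-3]},{"grip":1,"linear":[-0.02,-0.5,0],"rotation":[0,0,-3]}]' | grep -E "eef_pos|force"; done; python3 -m handwheel '[{"grip":1,"linear":[0,0,0],"rotation":[0,0,0]},{"grip":1,"linear":[0,0,0],"rotation":[0,0,0]},{"grip":1,"linear":[0,0,0],"rotation":[0,0,0]}]'
python3 - <<'E'
from h import *
shot('wrist','w10',(150,200,400,340),3)
E
```

```text
eef_pos: [0.6037, -0.3252, 0.1324]
wrist_force: [5.8, 9.3, 8.8]
eef_pos: [0.6048, -0.3211, 0.1324]
wrist_force: [3.1, 7.7, 8.0]
time_s: 21.23
eef_pos: [0.6048, -0.3211, 0.1324]
eef_rot: [-0.001, 0.992, -0.128, 0.003]
wrist_force: [4.5, 7.8, 7.1]
opening: 0.169
```

View pics/w10.png

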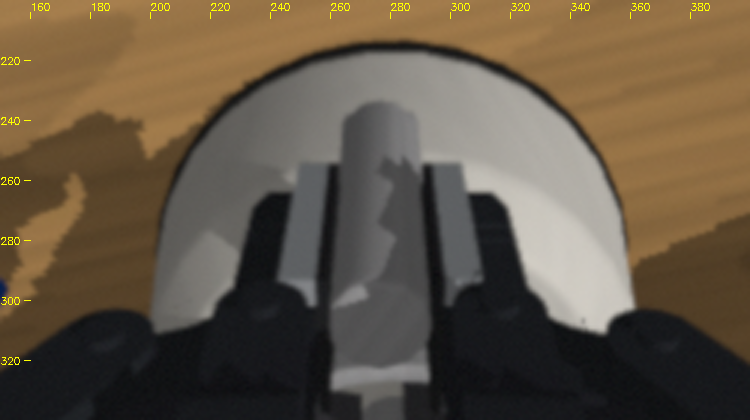

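```bash
python3 -m handwheel '[{"grip":3,"linear":[0,0,0],"rotation":[0,0,0]},{"grip":3,"linear":[0,0,0],"rotation":[0,0,0]},{"grip":3,"linear":[0,0,0],"rotation":[0,0,0]},{"grip":3,"linear":[0,0,0],"rotation":[0,0,0]},{"grip":3,"linear":[0,0,0],"rotation":[0,0,0]}]'
python3 - <<'E'
from h import *
shot('wrist','w11',(150,200,400,340),3)
shot('side','s11',(270,40,380,190),5)
E
```

```text
time_s: 21.7
eef_pos: [0.6018, -0.3228, 0.1289]
eef_rot: [0.0, 0.992, -0.128, -0.0]
wrist_force: [0.6, -0.0, 0.6]
opening: 0.353
```

View pics/w11.png

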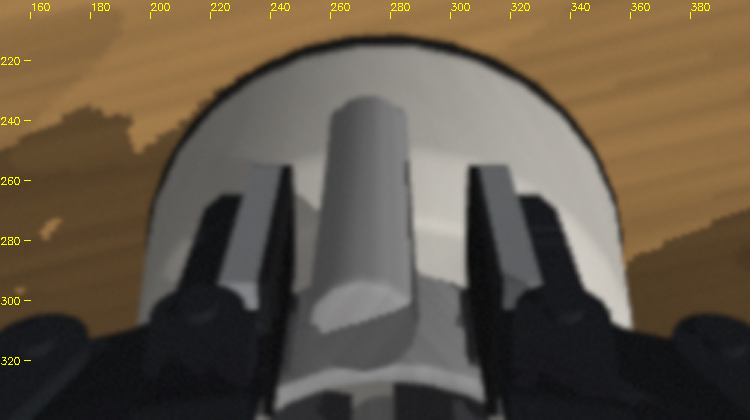

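View pics/s11.png

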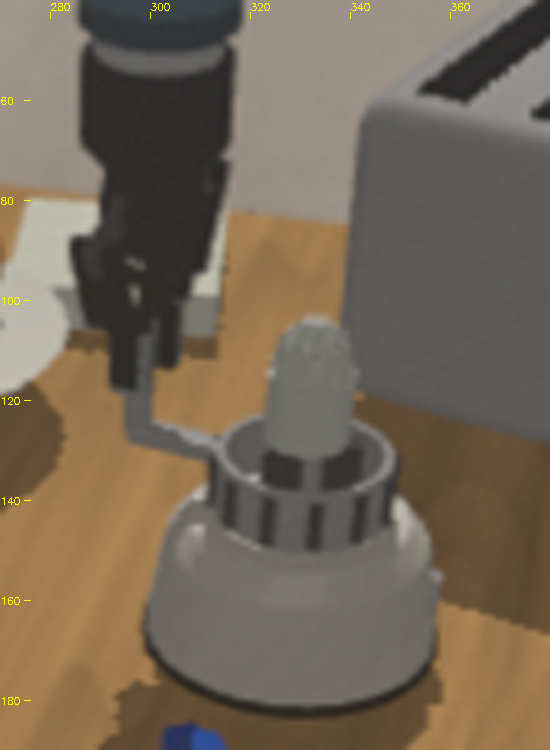

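```bash
python3 -m handwheel '[{"grip":1,"linear":[0,0,0],"rotation":[0,0,0]},{"grip":1,"linear":[0,0,0],"rotation":[0,0,0]},{"grip":1,"linear":[0,0,0],"rotation":[0,0,0]},{"grip":1,"linear":[0,0,0],"rotation":[0,0,0]},{"grip":1,"linear":[-0.04,0.83,0],"rotation":[0,0,5]},{"grip":1,"linear":[-0.14,1.65,0],"rotation":[0,0,10]},{"grip":1,"linear":[-0.32,2.46,0],"rotation":[0,0,15]},{"grip":1,"linear":[-0.57,3.25,0],"rotation":[0,0,20]},{"grip":1,"linear":[-0.57,3.25,0],"rotation":[0,0,20]},{"grip":1,"linear":[-0.57,3.25,0],"rotation":[0,0,20]}]'
python3 -m handwheel '[{"grip":1,"linear":[-0.02,0.5,0],"rotation":[0,0,3]},{"grip":1,"linear":[-0.02,0.5,0],"rotation":[0,0,3]}]'
python3 -m handwheel '[{"grip":1,"linear":[-0.02,0.5,0],"rotation":[0,0,3]},{"grip":1,"linear":[-0.02,0.5,0],"rotation":[0,0,3]},{"grip":1,"linear":[-0.02,0.5,0],"rotation":[0,0,3]},{"grip":1,"linear":[-0.02,0.5,0],"rotation":[0,0,3]}]'
python3 - <<'E'
from h import *
shot('wrist','w12',(150,200,400,340),3)
E
```

```text
time_s: 22.63
eef_pos: [0.5918, -0.3469, 0.1292]
eef_rot: [-0.004, 0.955, -0.298, 0.001]
wrist_force: [13.2, 18.8, 1.5]
opening: 0.168
time_s: 22.8
eef_pos: [0.5901, -0.3498, 0.1292]
eef_rot: [-0.005, 0.946, -0.323, 0.002]
wrist_force: [18.6, 22.2, 2.5]
opening: 0.171
time_s: 23.13
eef_pos: [0.5878, -0.3532, 0.1292]
eef_rot: [-0.005, 0.938, -0.346, 0.003]
wrist_force: [22.0, 22.4, 0.5]
opening: 0.165
```

```bash
python3 -m handwheel '[{"grip":4,"linear":[0,0,0],"rotation":[0,0,0]},{"grip":5,"linear":[0,0,0],"rotation":[0,0,0]},{"grip":6,"linear":[0,0,0],"rotation":[0,0,0]},{"grip":8,"linear":[0,0,0],"rotation":[0,0,0]},{"grip":8,"linear":[0,0,0],"rotation":[0,0,0]},{"grip":8,"linear":[0,0,-4],"rotation":[0,0,0]},{"grip":8,"linear":[0,0,-8],"rotation":[0,0,0]},{"grip":8,"linear":[0,0,-12],"rotation":[0,0,0]},{"grip":8,"linear":[0,0,-16],"rotation":[0,0,0]},{"grip":8,"linear":[-4,0,-18],"rotation":[0,0,-7]},{"grip":8,"linear":[-4,0,-18],"rotation":[0,0,-14]},{"grip":8,"linear":[-4,0,-18],"rotation":[0,0,-14]}]'
python3 - <<'E'
from h import *
shot('wrist','w13',(190,80,370,260),4)
shot('side','s13',(270,40,380,190),5)
E
```

```text
time_s: 24.18
eef_pos: [0.5516, -0.3344, 0.3119]
eef_rot: [0.001, 0.973, -0.229, 0.002]
wrist_force: [0.0, -0.8, 0.0]
opening: 0.937
```

View pics/w13.png

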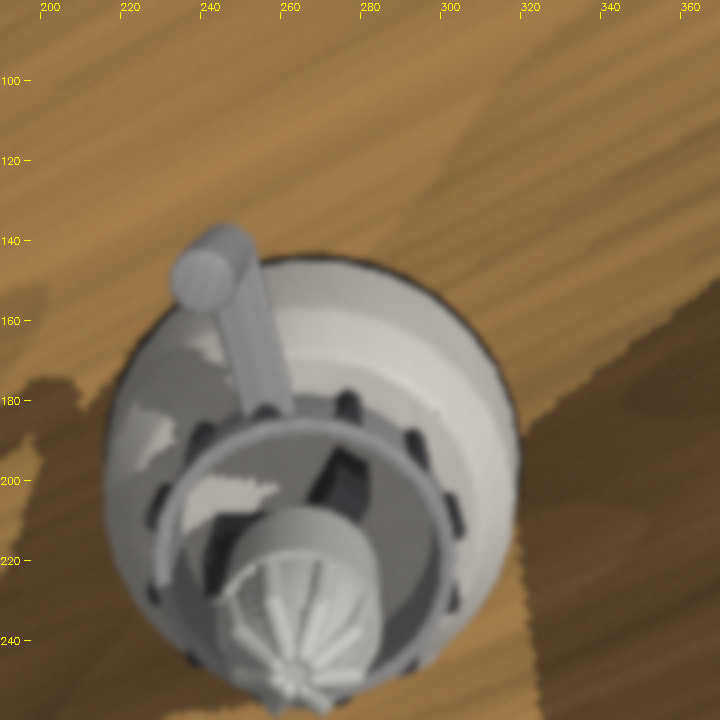

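View pics/s13.png

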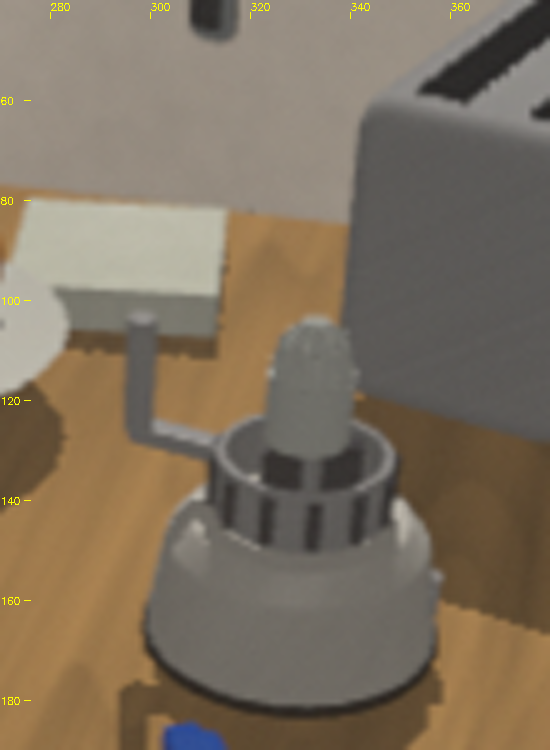

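```bash
python3 - <<'E'
from h import *
np.set_printoptions(precision=4,suppress=True)
T=np.load('pics/w13_T.npy')
p=px('wrist',240,150,.165,T);c=px('wrist',264,220,.112,T)
for cc in(c,np.array([.512,-.2995,0])): print(p,cc,np.arctan2(*(p-cc)[1::-1]))
print(px('wrist',264,248.5,.184,T))
for t in ['w9','w1']: pass
# jaw radius: jaw angles in open pic w3 (z .120)
T3=np.load('pics/w3_T.npy')
for u,v in [(274,165),(290,176),(271,186)]:
    q=px('wrist',u,v,.120,T3)-np.array([.512,-.2995,.12]);print(np.degrees(np.arctan2(q[1],q[0])),np.hypot(*q[:2]))
E
```

```text
[ 0.6027 -0.3226  0.165 ] [ 0.5125 -0.2996  0.112 ] -0.24958523471068658
[ 0.6027 -0.3226  0.165 ] [ 0.512  -0.2995  0.    ] -0.24975299886509347
[ 0.5095 -0.301   0.184 ]
49.267132533618415 0.013964349216230517
-46.80814981476626 0.017042731787830875
-164.66391703596167 0.01295019508422397
```

```bash
python3 - <<'E'
from h import *
T3=np.load('pics/w3_T.npy')
P=[px('wrist',u,v,.120,T3) for u,v in [(269.5,158.5),(298,182),(263.5,195)]]
c=np.mean(P,0);print(c)
for p in P:
    q=p-c; print(np.degrees(np.arctan2(q[1],q[0])),np.hypot(*q[:2]))
E
```

```text
[ 0.51097355 -0.30248124  0.12      ]
61.06832892487638 0.025753626081221836
-57.900618132423794 0.02547104640786856
-177.8799108899819 0.026011585165157974
```

```bash
python3 - <<'E'
from h import *
print(rel([.478,.2255,.25],1.498))
E
```

```text
(array([-31.96, -46.58,   5.85]), np.float64(-22.802400557443463))
```

```bash
python3 -m handwheel '[{"grip":8,"linear":[-32,-46.6,0],"rotation":[0,0,-22.8]},{"grip":8,"linear":[-32,-46.6,0],"rotation":[0,0,-22.8]},{"grip":8,"linear":[-32,-46.6,0],"rotation":[0,0,-22.8]},{"grip":8,"linear":[-32,-46.6,0],"rotation":[0,0,-22.8]},{"grip":8,"linear":[-32,-46.6,0],"rotation":[0,0,-22.8]},{"grip":8,"linear":[-32,-46.6,0],"rotation":[0,0,-22.8]},{"grip":8,"linear":[-32,-46.6,0],"rotation":[0,0,-22.8]},{"grip":8,"linear":[-32,-46.6,0],"rotation":[0,0,-22.8]},{"grip":8,"linear":[-32,-46.6,0],"rotation":[0,0,-22.8]},{"grip":8,"linear":[-32,-46.6,0],"rotation":[0,0,-22.8]},{"grip":8,"linear":[-32,-46.6,0],"rotation":[0,0,-22.8]},{"grip":8,"linear":[-32,-46.6,0],"rotation":[0,0,-22.8]}]'
python3 - <<'E'
from h import *
print(rel([.478,.2255,.25],1.498))
E
```

```text
time_s: 25.28
eef_pos: [0.484, 0.1628, 0.3078]
eef_rot: [0.0, 0.999, -0.037, -0.001]
wrist_force: [0.7, 0.4, -0.2]
opening: 0.94
(array([-1.05, -6.21,  5.77]), np.float64(-0.017285296199474942))
```

```bash
python3 -m handwheel '[{"grip":7,"linear":[-1,-6.2,5.8],"rotation":[0,0,0]},{"grip":7,"linear":[-1,-6.2,5.8],"rotation":[0,0,0]},{"grip":7,"linear":[-1,-6.2,5.8],"rotation":[0,0,0]},{"grip":7,"linear":[-1,-6.2,5.8],"rotation":[0,0,0]},{"grip":7,"linear":[-1,-6.2,5.8],"rotation":[0,0,0]}]'
python3 - <<'E'
from h import *
shot('wrist','w14')
shot('top','t14')
E
```

```text
time_s: 25.7
eef_pos: [0.4789, 0.2234, 0.2503]
eef_rot: [0.001, 0.999, -0.035, -0.001]
wrist_force: [-0.8, -0.5, 0.6]
opening: 0.821
```

View pics/w14.png

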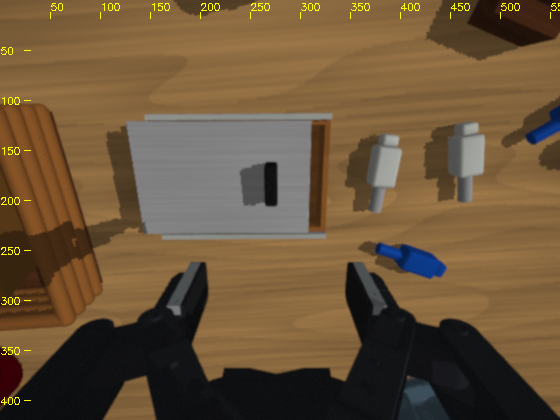

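View pics/t14.png

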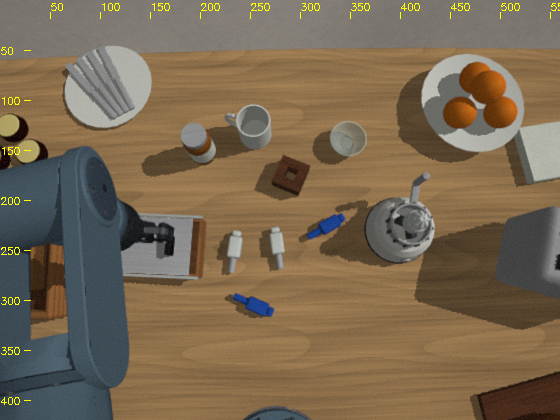

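```bash
python3 - <<'E'
from h import *
np.set_printoptions(precision=4,suppress=True)
T=np.load('pics/w14_T.npy')
print(px('wrist',271,184,.086,T))
print(proj('wrist',px('top',73,206,0.0),T),proj('wrist',px('top',73,206,0.1),T))
print('top',tri(('wrist',46,107,T),('top',73,206)))
print('top2',tri(('wrist',101,285,T),('top',69,317)))
im=cv2.imread('pics/w14_raw.png'); save(im,'w14a',(0,80,160,340),3)
im=cv2.imread('pics/t14_raw.png'); save(im,'t14a',(0,190,120,330),5)
E
```

```text
[0.4815 0.2284 0.086 ]
[41.6578 94.2503] [ 26.9118 111.0353]
top (array([0.5747, 0.4668, 0.0464]), np.float64(0.009531805587391548))
top2 (array([ 0.3192,  0.4946, -0.0055]), np.float64(0.004760872306104974))
```

View pics/w14a.png

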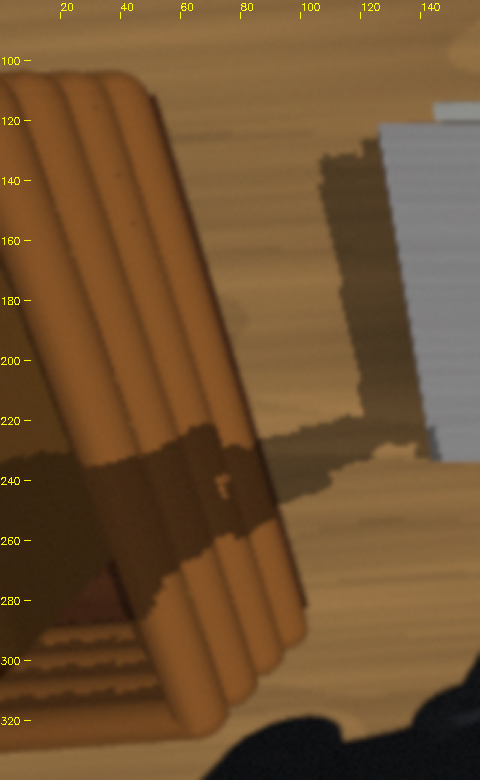

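```bash
python3 - <<'E'
from h import *
im=cv2.imread('pics/top0.png'); save(im,'t0a',(0,190,120,330),5)
E
```

```text
(no output)
```

View pics/t0a.png

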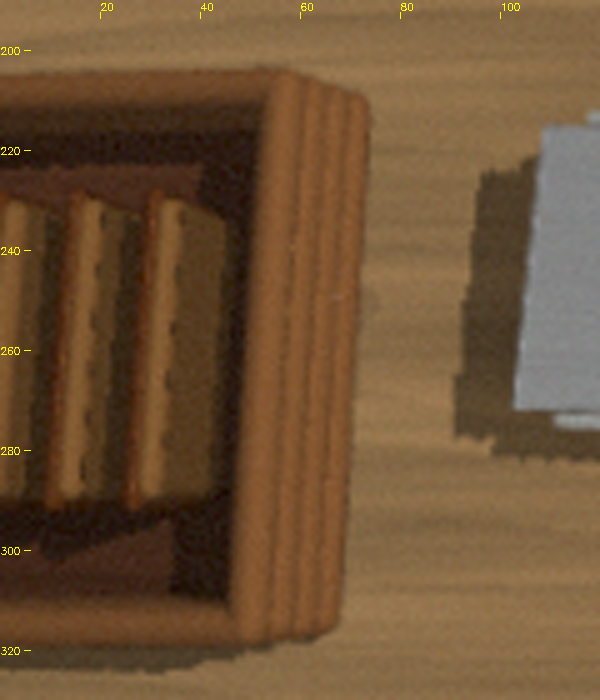

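```bash
python3 - <<'E'
from h import *
np.set_printoptions(precision=4,suppress=True)
T=np.load('pics/w14_T.npy')
print(tri(('wrist',66,326,T),('top',48,318)),tri(('wrist',100,292,T),('top',66,316)))
for z in(0,.02,.05): print(z,px('top',72,230,z),px('wrist',85,230,z,T))
for x,y in[(60,60),]: pass
print([px('top',u,v,.056) for u,v in [(109,215.5),(103,271.5)]])
print([px('wrist',u,v,.056,T) for u,v in [(127,121),(146,234),(312,121),(308,233)]])
print([px('wrist',u,v,.057,T) for u,v in [(146,114),(331,115),(325,239),(162,239)]])
E
```

```text
(array([0.3236, 0.4884, 0.0884]), np.float64(0.002823485547294136)) (array([0.3226, 0.4859, 0.0184]), np.float64(0.0018025294369525017))
0 [0.5274 0.494  0.    ] [0.4111 0.4931 0.    ]
0.02 [0.5247 0.4834 0.02  ] [0.4188 0.4791 0.02  ]
0.05 [0.5206 0.4675 0.05  ] [0.4302 0.458  0.05  ]
[array([0.552 , 0.3782, 0.056 ]), array([0.4238, 0.3858, 0.056 ])]
[array([0.5524, 0.3761, 0.056 ]), array([0.4223, 0.3834, 0.056 ]), array([0.5394, 0.181 , 0.056 ]), array([0.4101, 0.1896, 0.056 ])]
[array([0.5581, 0.3543, 0.057 ]), array([0.5441, 0.161 , 0.057 ]), array([0.4013, 0.1696, 0.057 ]), array([0.4149, 0.3652, 0.057 ])]
```

```bash
python3 - <<'E'
from h import *
print(rel([.4795,.227,.062],1.498))
E
```

```text
(array([-0.09, -0.42, 18.98]), np.float64(0.08952815535391778))
```

```bash
python3 -m handwheel '[{"grip":6,"linear":[0,-0.3,4],"rotation":[0,0,0]},{"grip":6,"linear":[0,-0.3,8],"rotation":[0,0,0]},{"grip":6,"linear":[0,-0.3,12],"rotation":[0,0,0]},{"grip":6,"linear":[0,-0.3,15],"rotation":[0,0,0]},{"grip":6,"linear":[0,-0.3,18],"rotation":[0,0,0]},{"grip":6,"linear":[0,-0.3,18.6],"rotation":[0,0,0]},{"grip":6,"linear":[0,-0.3,18.6],"rotation":[0,0,0]},{"grip":0.8,"linear":[0,-0.3,18.6],"rotation":[0,0,0]},{"grip":0.8,"linear":[0,-0.3,18.6],"rotation":[0,0,0]},{"grip":0.8,"linear":[0,-0.3,18.6],"rotation":[0,0,0]},{"grip":0.8,"linear":[0,-0.3,18.6],"rotation":[0,0,0]},{"grip":0.8,"linear":[0,-0.3,18.6],"rotation":[0,0,0]}]'
python3 -m handwheel '[{"grip":0.8,"linear":[0,0,0],"rotation":[0,0,0]},{"grip":0.8,"linear":[0,0,0],"rotation":[0,0,0]}]'
```

```text
time_s: 26.8
eef_pos: [0.4806, 0.2271, 0.0674]
eef_rot: [-0.0, 0.999, -0.034, 0.002]
wrist_force: [-0.5, -1.4, 8.1]
opening: 0.15
time_s: 26.97
eef_pos: [0.4805, 0.2271, 0.0674]
eef_rot: [-0.0, 0.999, -0.034, 0.002]
wrist_force: [-1.2, -0.1, 6.5]
opening: 0.146
```

```bash
python3 -m handwheel '[{"grip":0.8,"linear":[0,-1,0],"rotation":[0,0,0]},{"grip":0.8,"linear":[0,-2,0],"rotation":[0,0,0]},{"grip":0.8,"linear":[0,-3,0],"rotation":[0,0,0]},{"grip":0.8,"linear":[0,-4,0],"rotation":[0,0,0]},{"grip":0.8,"linear":[0,-5,0],"rotation":[0,0,0]},{"grip":0.8,"linear":[0,-6,0],"rotation":[0,0,0]},{"grip":0.8,"linear":[0,-7,0],"rotation":[0,0,0]},{"grip":0.8,"linear":[0,-8,0],"rotation":[0,0,0]},{"grip":0.8,"linear":[0,-9,0],"rotation":[0,0,0]},{"grip":0.8,"linear":[0,-9.4,0],"rotation":[0,0,0]},{"grip":0.8,"linear":[0,-9.4,0],"rotation":[0,0,0]},{"grip":0.8,"linear":[0,-9.4,0],"rotation":[0,0,0]}]'
python3 - <<'E'
from h import *
shot('wrist','w15')
shot('side','s15')
E
```

```text
time_s: 27.97
eef_pos: [0.4866, 0.3219, 0.0674]
eef_rot: [-0.001, 0.999, -0.034, 0.002]
wrist_force: [-0.7, 1.3, 7.8]
opening: 0.15
```

View pics/w15.png

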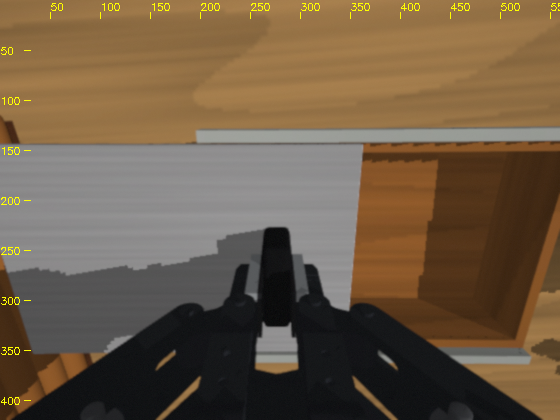

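View pics/s15.png

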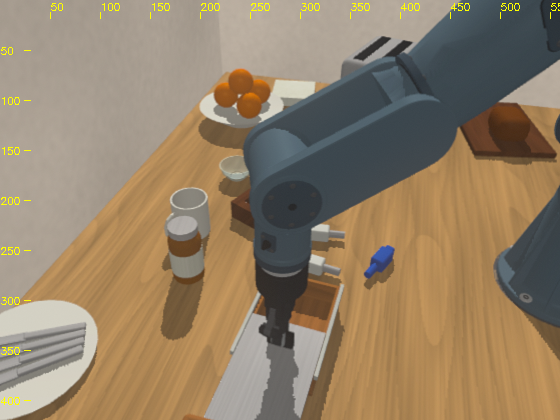

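```bash
python3 -m handwheel '[{"grip":4,"linear":[0,0,0],"rotation":[0,0,0]},{"grip":4,"linear":[0,0,0],"rotation":[0,0,0]},{"grip":4,"linear":[0,0,0],"rotation":[0,0,0]},{"grip":5,"linear":[0,0,-3],"rotation":[0,0,0]},{"grip":6,"linear":[0,0,-7],"rotation":[0,0,0]},{"grip":6,"linear":[0,0,-11],"rotation":[0,0,0]},{"grip":6,"linear":[0,4,-15],"rotation":[0,0,0]},{"grip":6,"linear":[0,8,-17],"rotation":[0,0,0]},{"grip":6,"linear":[0,12,-17],"rotation":[0,0,0]},{"grip":6,"linear":[0,16,-17],"rotation":[0,0,0]},{"grip":6,"linear":[0,20,-17],"rotation":[0,0,0]},{"grip":6,"linear":[0,23,-17],"rotation":[0,0,0]}]'
python3 -m handwheel '[{"grip":6,"linear":[0,0,0],"rotation":[0,0,0]},{"grip":6,"linear":[0,0,0],"rotation":[0,0,0]}]'
python3 - <<'E'
from h import *
shot('wrist','w16')
E
```

```text
time_s: 29.07
eef_pos: [0.469, 0.0892, 0.2356]
eef_rot: [0.0, 0.999, -0.034, 0.001]
wrist_force: [0.6, -0.4, -0.6]
opening: 0.702
time_s: 29.23
eef_pos: [0.4695, 0.0889, 0.2352]
eef_rot: [-0.0, 0.999, -0.037, 0.0]
wrist_force: [0.1, 0.2, -0.3]
opening: 0.703
```

View pics/w16.png

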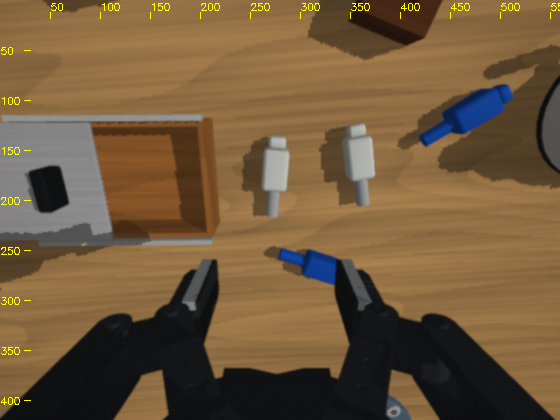

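```bash
python3 - <<'E'
from h import *
save(cv2.imread('pics/w16_raw.png'),'w16c',(230,110,400,230),4)
E
```

```text
(no output)
```

View pics/w16c.png

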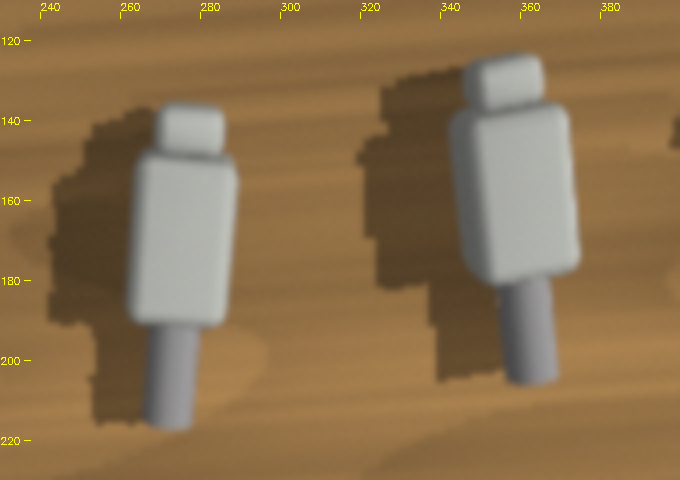

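```bash
python3 - <<'E'
from h import *
np.set_printoptions(precision=4,suppress=True)
T=np.load('pics/w16_T.npy')
for n,cs in [('A',[(265,148.5),(289,150),(286,191),(262,189.5)]),('B',[(349,138.5),(371.5,136),(375,177),(353,180)])]:
    P=np.array([px('wrist',u,v,.03,T) for u,v in cs]); d=(P[0]+P[1]-P[2]-P[3])/2
    print(n,P.mean(0),np.linalg.norm(d),np.linalg.norm(P[0]-P[1]),np.degrees(np.arctan2(d[1],d[0])))
    yaw=np.arctan2(d[1],d[0])
    c=P.mean(0); print(rel([c[0],c[1],.012],yaw+np.pi/2))
print('cover edge',[px('wrist',u,v,.056,T) for u,v in [(92,123),(111,236)]],'innerwall',[px('wrist',u,v,.05,T) for u,v in [(203,125),(208,232)]])
E
```

```text
A [0.4778 0.0891 0.03  ] 0.04816440586103361 0.027162329455606593 -8.305132627308405
(array([ 0.83,  0.07, 22.32]), np.float64(4.216480235613233))
B [ 0.4843 -0.0103  0.03  ] 0.0478153272616478 0.024883293788548064 6.256978571383933
(array([ 2.19,  9.94, 22.31]), np.float64(-10.34563183047419))
cover edge [array([0.5447, 0.2699, 0.056 ]), array([0.4205, 0.282 , 0.056 ])] innerwall [array([0.5349, 0.1602, 0.05  ]), array([0.4148, 0.1726, 0.05  ])]
```

```bash
python3 -m handwheel '[{"grip":6,"linear":[0.8,0.1,4],"rotation":[0,0,4]},{"grip":6,"linear":[0.8,0.1,8],"rotation":[0,0,4]},{"grip":6,"linear":[0.8,0.1,12],"rotation":[0,0,4]},{"grip":6,"linear":[0.8,0.1,16],"rotation":[0,0,4]},{"grip":6,"linear":[0.8,0.1,19],"rotation":[0,0,4]},{"grip":6,"linear":[0.8,0.1,21.5],"rotation":[0,0,4]},{"grip":6,"linear":[0.8,0.1,22.8],"rotation":[0,0,4]},{"grip":6,"linear":[0.8,0.1,22.8],"rotation":[0,0,4]},{"grip":2.5,"linear":[0.8,0.1,22.8],"rotation":[0,0,4]},{"grip":2.5,"linear":[0.8,0.1,22.8],"rotation":[0,0,4]},{"grip":2.5,"linear":[0.8,0.1,22.8],"rotation":[0,0,4]},{"grip":2.5,"linear":[0.8,0.1,22.8],"rotation":[0,0,4]}]'
python3 -m handwheel '[{"grip":2.5,"linear":[0,0,0],"rotation":[0,0,0]},{"grip":2.5,"linear":[0,0,0],"rotation":[0,0,0]},{"grip":2.5,"linear":[0,0,-3],"rotation":[0,0,0]},{"grip":2.5,"linear":[0,0,-7],"rotation":[0,0,0]},{"grip":2.5,"linear":[0,0,-9],"rotation":[0,0,0]},{"grip":2.5,"linear":[0,0,-9],"rotation":[0,0,0]},{"grip":2.5,"linear":[0,0,-9],"rotation":[0,0,0]}]'
python3 - <<'E'
from h import *
shot('wrist','w17')
shot('side','s17',(220,180,380,320),4)
E
```

```text
time_s: 30.28
eef_pos: [0.4789, 0.0898, 0.0086]
eef_rot: [-0.0, 0.998, -0.069, 0.002]
wrist_force: [1.6, 2.3, 3.8]
opening: 0.335
time_s: 30.87
eef_pos: [0.4786, 0.0894, 0.0986]
eef_rot: [0.0, 0.998, -0.069, 0.002]
wrist_force: [-0.2, -0.3, -0.7]
opening: 0.337
```

View pics/w17.png

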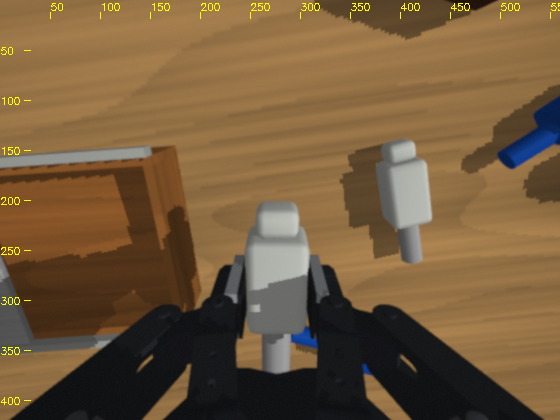

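View pics/s17.png

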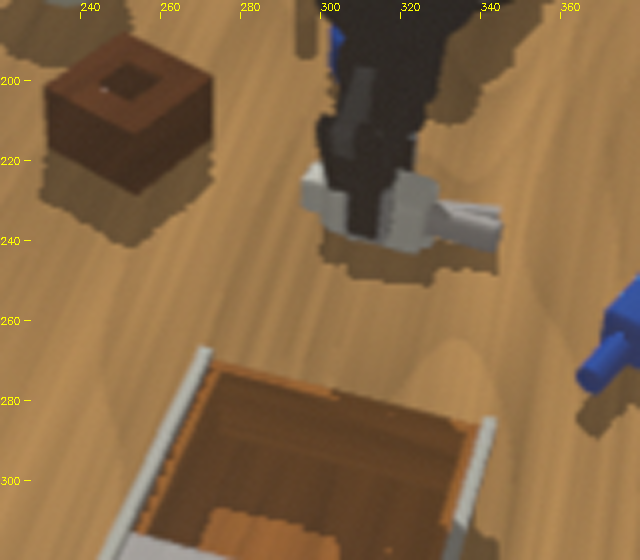

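```bash
python3 - <<'E'
from h import *
print(rel([.4865,.2056,.0175],1.498))
E
```

```text
(array([ -0.59, -11.64,   7.86]), np.float64(-3.767242497043526))
```

```bash
python3 -m handwheel '[{"grip":2.5,"linear":[-0.2,-4,-1],"rotation":[0,0,-3.8]},{"grip":2.5,"linear":[-0.4,-8,-1],"rotation":[0,0,-3.8]},{"grip":2.5,"linear":[-0.6,-11.6,-1],"rotation":[0,0,-3.8]},{"grip":2.5,"linear":[-0.6,-11.6,-1],"rotation":[0,0,-3.8]},{"grip":2.5,"linear":[-0.6,-11.6,-1],"rotation":[0,0,-3.8]}]'
python3 - <<'E'
from h import *
shot('wrist','w18')
print(rel([.4865,.2056,.0175],1.498))
E
```

```text
time_s: 31.38
eef_pos: [0.4859, 0.2066, 0.105]
eef_rot: [0.0, 0.999, -0.034, -0.002]
wrist_force: [-0.5, -1.0, -1.5]
opening: 0.336
(array([ 0.08, -0.03,  8.76]), np.float64(0.1480447545670529))
```

View pics/w18.png

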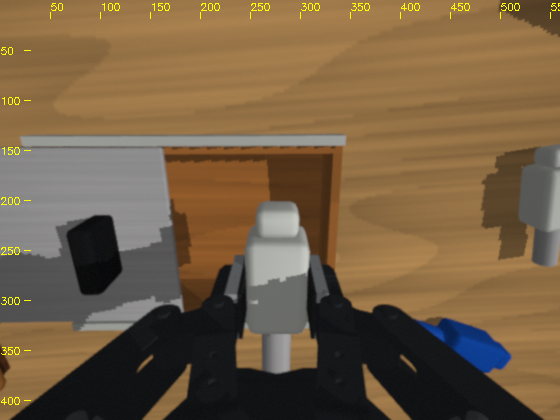

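```bash
python3 - <<'E'
from h import *
np.set_printoptions(precision=4,suppress=True)
T=np.load('pics/w18_T.npy')
save(cv2.imread('pics/w18_raw.png'),'w18c',(150,130,360,330),3)
for u,v in[(330,152),(333,152),(342,150)]: print(px('wrist',u,v,.05,T))
print('cov',px('wrist',172,230,.056,T))
for c in ([.485,.170,.05],[.485,.164,.05]): print(proj('wrist',c,T))
E
```

```text
[0.5354 0.1685 0.05  ]
[0.5353 0.1666 0.05  ]
[0.5361 0.1608 0.05  ]
cov [0.4908 0.277  0.056 ]
[328.4982 224.574 ]
[337.1326 224.0387]
```

View pics/w18c.png

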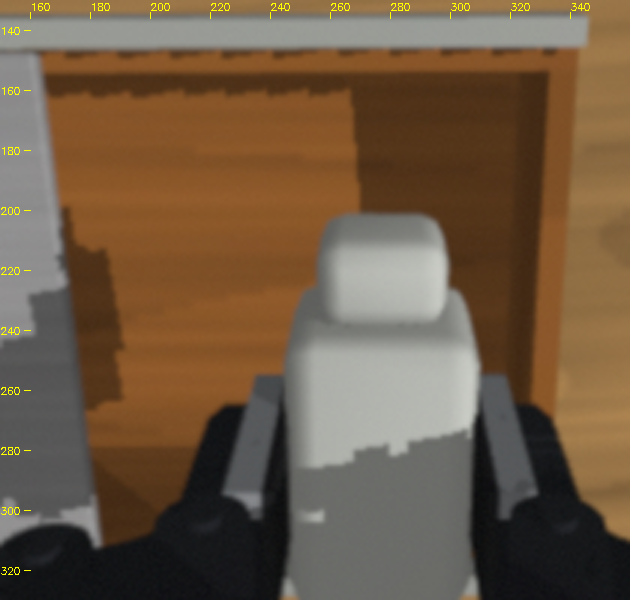

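```bash
python3 -m handwheel '[{"grip":2.5,"linear":[0.1,0,2.5],"rotation":[0,0,0]},{"grip":2.5,"linear":[0.1,0,5],"rotation":[0,0,0]},{"grip":2.5,"linear":[0.1,0,7],"rotation":[0,0,0]},{"grip":2.5,"linear":[0.1,0,8],"rotation":[0,0,0]},{"grip":2.5,"linear":[0.1,0,8.6],"rotation":[0,0,0]},{"grip":2.5,"linear":[0.1,0,8.6],"rotation":[0,0,0]},{"grip":2.5,"linear":[0.1,0,8.6],"rotation":[0,0,0]}]'
```

```text
time_s: 32.02
eef_pos: [0.4889, 0.2047, 0.0214]
eef_rot: [0.0, 0.999, -0.036, 0.0]
wrist_force: [1.2, 0.5, -0.5]
opening: 0.338
```

```bash
python3 -m handwheel '[{"grip":2.5,"linear":[0,0,0.3],"rotation":[0,0,0]},{"grip":2.5,"linear":[0,0,0.6],"rotation":[0,0,0]},{"grip":2.5,"linear":[0,0,0.6],"rotation":[0,0,0]}]'
python3 -m handwheel '[{"grip":3.4,"linear":[0,0,0],"rotation":[0,0,0]},{"grip":3.4,"linear":[0,0,0],"rotation":[0,0,0]},{"grip":3.5,"linear":[0,0,0],"rotation":[0,0,0]},{"grip":3.5,"linear":[0,0,-2],"rotation":[0,0,0]},{"grip":3.5,"linear":[0,0,-6],"rotation":[0,0,0]},{"grip":3.5,"linear":[0,0,-10],"rotation":[0,0,0]},{"grip":3.5,"linear":[0,0,-13],"rotation":[0,0,0]},{"grip":1,"linear":[0,0,-13],"rotation":[0,0,0]},{"grip":0,"linear":[0,0,-13],"rotation":[0,0,0]}]'
python3 - <<'E'
from h import *
shot('wrist','w19')
E
```

```text
time_s: 32.27
eef_pos: [0.4888, 0.2052, 0.0154]
eef_rot: [-0.0, 0.999, -0.036, 0.0]
wrist_force: [-0.3, 0.3, -1.7]
opening: 0.335
time_s: 33.02
eef_pos: [0.4903, 0.2055, 0.1476]
eef_rot: [-0.001, 0.999, -0.036, 0.003]
wrist_force: [0.1, 0.8, -0.0]
opening: 0.137
```

View pics/w19.png

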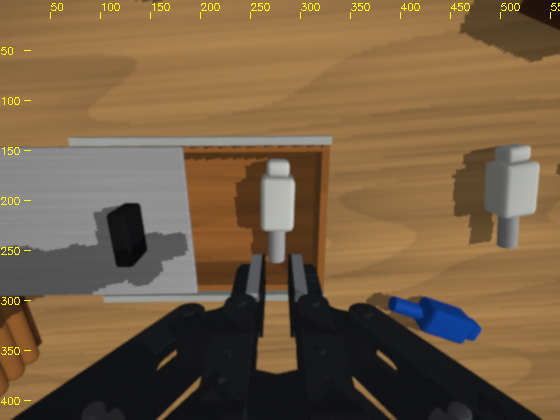

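```bash
python3 -m handwheel '[{"grip":0,"linear":[-0.2,-2,0],"rotation":[0,0,0]},{"grip":0,"linear":[-0.2,-4,2],"rotation":[0,0,0]},{"grip":0,"linear":[-0.2,-4.2,5],"rotation":[0,0,0]},{"grip":0,"linear":[-0.2,-4.2,8],"rotation":[0,0,0]},{"grip":0,"linear":[-0.2,-4.2,11],"rotation":[0,0,0]},{"grip":0,"linear":[-0.2,-4.2,12.8],"rotation":[0,0,0]},{"grip":0,"linear":[-0.2,-4.2,12.8],"rotation":[0,0,0]}]'
python3 - <<'E'
from h import *
shot('wrist','w20')
E
```

```text
time_s: 33.65
eef_pos: [0.4839, 0.2457, 0.0106]
eef_rot: [0.002, 0.999, -0.036, -0.006]
wrist_force: [-1.1, 1.2, 0.1]
opening: -0.004
```

View pics/w20.png

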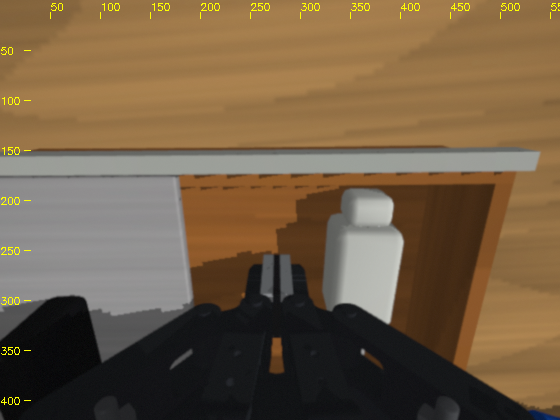

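```bash
python3 -m handwheel '[{"grip":0,"linear":[0,0.4,-0.6],"rotation":[0,0,0]},{"grip":0,"linear":[0,0.8,-0.6],"rotation":[0,0,0]},{"grip":0,"linear":[0,1.2,-0.6],"rotation":[0,0,0]},{"grip":0,"linear":[0,1.6,-0.6],"rotation":[0,0,0]},{"grip":0,"linear":[0,2,-0.6],"rotation":[0,0,0]},{"grip":0,"linear":[0,2.3,-0.6],"rotation":[0,0,0]},{"grip":0,"linear":[0,2.3,-0.6],"rotation":[0,0,0]}]'
python3 - <<'E'
from h import *
shot('wrist','w21')
E
```

```text
time_s: 34.28
eef_pos: [0.4893, 0.2243, 0.0246]
eef_rot: [-0.001, 0.999, -0.036, 0.002]
wrist_force: [-0.1, 2.4, 4.5]
opening: -0.002
```

View pics/w21.png

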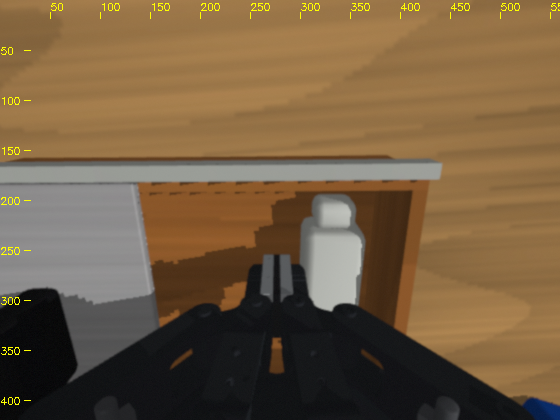

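```bash
python3 -m handwheel '[{"grip":0,"linear":[0,0.3,0],"rotation":[0,0,0]},{"grip":0,"linear":[0,0.6,0],"rotation":[0,0,0]},{"grip":0,"linear":[0,0.9,0],"rotation":[0,0,0]},{"grip":0,"linear":[0,1.1,0],"rotation":[0,0,0]},{"grip":0,"linear":[0,1.1,0],"rotation":[0,0,0]}]'
python3 - <<'E'
from h import *
shot('wrist','w22')
E
```

```text
time_s: 34.75
eef_pos: [0.4866, 0.2134, 0.0229]
eef_rot: [-0.001, 0.999, -0.036, -0.0]
wrist_force: [-1.4, 3.9, 1.8]
opening: 0.003
```

View pics/w22.png

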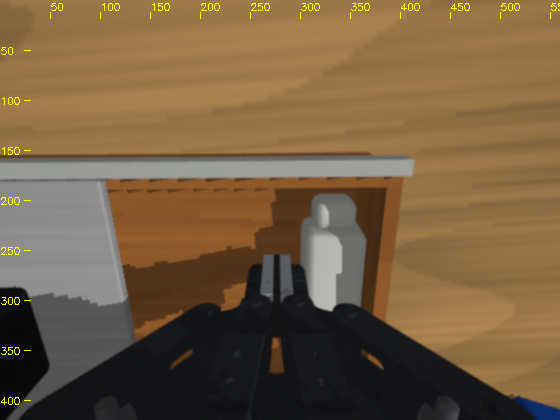

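```bash
python3 -m handwheel '[{"grip":0,"linear":[0,0.25,0],"rotation":[0,0,0]},{"grip":0,"linear":[0,0.5,0],"rotation":[0,0,0]},{"grip":0,"linear":[0,0.5,0],"rotation":[0,0,0]}]'
python3 -m handwheel '[{"grip":0,"linear":[0,-0.5,0],"rotation":[0,0,0]},{"grip":0,"linear":[0,-0.5,-4],"rotation":[0,0,0]},{"grip":0,"linear":[0,-0.5,-8],"rotation":[0,0,0]},{"grip":2,"linear":[0,-0.5,-12],"rotation":[0,0,0]},{"grip":4,"linear":[0,0,-16],"rotation":[0,0,0]},{"grip":6,"linear":[0,4,-18],"rotation":[0,0,-3]},{"grip":6,"linear":[0,8,-18],"rotation":[0,0,-6]},{"grip":6,"linear":[0,12,-18],"rotation":[0,0,-10]},{"grip":6,"linear":[0,16,-18],"rotation":[0,0,-10]},{"grip":6,"linear":[0,20,-18],"rotation":[0,0,-10]},{"grip":6,"linear":[0,20.5,-18],"rotation":[0,0,-10]},{"grip":6,"linear":[0,20.5,-18],"rotation":[0,0,-10]}]'
python3 - <<'E'
from h import *
shot('wrist','w23')
E
```

```text
time_s: 35.05
eef_pos: [0.4867, 0.2126, 0.0235]
eef_rot: [-0.004, 0.999, -0.037, 0.001]
wrist_force: [-0.8, 25.2, 0.3]
opening: -0.0
time_s: 36.05
eef_pos: [0.4715, 0.0012, 0.2028]
eef_rot: [0.0, 0.999, 0.049, -0.0]
wrist_force: [0.4, -0.1, 0.3]
opening: 0.703
```

View pics/w23.png

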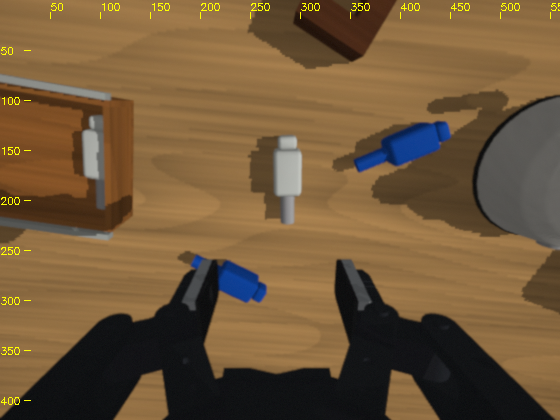

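```bash
python3 - <<'E'
from h import *
np.set_printoptions(precision=4,suppress=True)
im=cv2.imread('pics/w23_raw.png');save(im,'w23c',(230,120,360,240),5)
T=np.load('pics/w23_T.npy')
print('blue',px('wrist',240,282,.03,T),px('wrist',260,300,.03,T))
E
```

```text
blue [0.3476 0.0323 0.03  ] [0.3248 0.0066 0.03  ]
```

View pics/w23c.png

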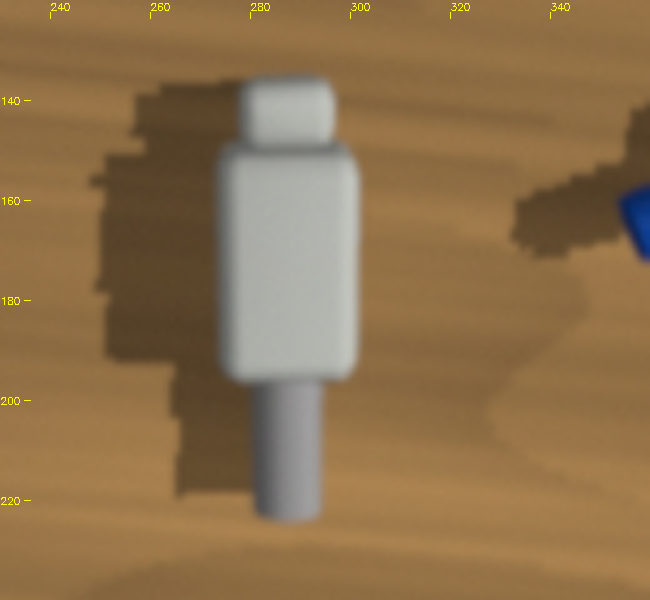

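```bash
python3 - <<'E'
from h import *
np.set_printoptions(precision=4,suppress=True)
T=np.load('pics/w23_T.npy')
P=np.array([px('wrist',u,v,.03,T) for u,v in [(275.5,150),(301,150),(301,196),(275.5,196)]]); d=(P[0]+P[1]-P[2]-P[3])/2
yaw=np.arctan2(d[1],d[0]);c=P.mean(0)
print(c,np.degrees(yaw),np.linalg.norm(d),rel([c[0],c[1],.0075],yaw+np.pi/2))
E
```

```text
[ 0.4841 -0.0102  0.03  ] 6.415401183201201 0.0492441221833427 (array([ 1.13,  1.42, 19.53]), np.float64(-0.7286421600115887))
```

```bash
python3 -m handwheel '[{"grip":6,"linear":[1.1,1.4,3],"rotation":[0,0,-0.7]},{"grip":6,"linear":[1.1,1.4,7],"rotation":[0,0,-0.7]},{"grip":6,"linear":[1.1,1.4,11],"rotation":[0,0,-0.7]},{"grip":6,"linear":[1.1,1.4,14],"rotation":[0,0,-0.7]},{"grip":6,"linear":[1.1,1.4,17],"rotation":[0,0,-0.7]},{"grip":6,"linear":[1.1,1.4,19],"rotation":[0,0,-0.7]},{"grip":6,"linear":[1.1,1.4,19.5],"rotation":[0,0,-0.7]},{"grip":6,"linear":[1.1,1.4,19.5],"rotation":[0,0,-0.7]},{"grip":2.5,"linear":[1.1,1.4,19.5],"rotation":[0,0,-0.7]},{"grip":2.5,"linear":[1.1,1.4,19.5],"rotation":[0,0,-0.7]},{"grip":2.5,"linear":[1.1,1.4,19.5],"rotation":[0,0,-0.7]},{"grip":2.5,"linear":[1.1,1.4,19.5],"rotation":[0,0,-0.7]}]'
python3 -m handwheel '[{"grip":2.5,"linear":[0,0,0],"rotation":[0,0,0]},{"grip":2.5,"linear":[0,0,0],"rotation":[0,0,0]},{"grip":2.5,"linear":[0,0,-3],"rotation":[0,0,0]},{"grip":2.5,"linear":[0,0,-7],"rotation":[0,0,0]},{"grip":2.5,"linear":[0,0,-10],"rotation":[0,0,0]},{"grip":2.5,"linear":[0,0,-10],"rotation":[0,0,0]},{"grip":2.5,"linear":[0,0,-10],"rotation":[0,0,0]}]'
python3 - <<'E'
from h import *
# yb=-.026
c=np.array([.480,.2626])+.010*np.array([.9973,-.0728])-.026*np.array([.0728,.9973]); print(c)
print(rel([c[0],c[1],.105],1.498))
E
```

```text
time_s: 37.1
eef_pos: [0.4861, -0.0092, 0.01]
eef_rot: [0.001, 0.998, 0.057, 0.002]
wrist_force: [-0.6, 1.2, 6.2]
opening: 0.337
time_s: 37.68
eef_pos: [0.4863, -0.0095, 0.1108]
eef_rot: [0.001, 0.998, 0.057, 0.003]
wrist_force: [-0.3, -0.3, -1.6]
opening: 0.337
[0.4880802 0.2359422]
(array([  2.98, -24.37,   0.54]), np.float64(10.733487672422854))
```

```bash
python3 -m handwheel '[{"grip":2.5,"linear":[0.5,-4,0],"rotation":[0,0,3]},{"grip":2.5,"linear":[1,-8,0],"rotation":[0,0,6]},{"grip":2.5,"linear":[1.5,-12,0],"rotation":[0,0,10.7]},{"grip":2.5,"linear":[2,-16,0],"rotation":[0,0,10.7]},{"grip":2.5,"linear":[2.5,-20,0],"rotation":[0,0,10.7]},{"grip":2.5,"linear":[3,-24,0],"rotation":[0,0,10.7]},{"grip":2.5,"linear":[3,-24.4,0],"rotation":[0,0,10.7]},{"grip":2.5,"linear":[3,-24.4,0],"rotation":[0,0,10.7]},{"grip":2.5,"linear":[3,-24.4,0],"rotation":[0,0,10.7]}]'
python3 - <<'E'
from h import *
shot('wrist','w24')
print(rel([.4881,.2359,.0175],1.498))
T=np.load('pics/w24_T.npy')
im=cv2.imread('pics/w24_raw.png');save(im,'w24c',(130,130,360,330),3)
E
```

```text
time_s: 38.43
eef_pos: [0.4851, 0.2366, 0.1067]
eef_rot: [0.001, 0.999, -0.035, -0.001]
wrist_force: [-0.2, -0.9, -0.8]
opening: 0.338
(array([ 0.28, -0.03,  8.95]), np.float64(0.026483277175458397))
```

View pics/w24.png

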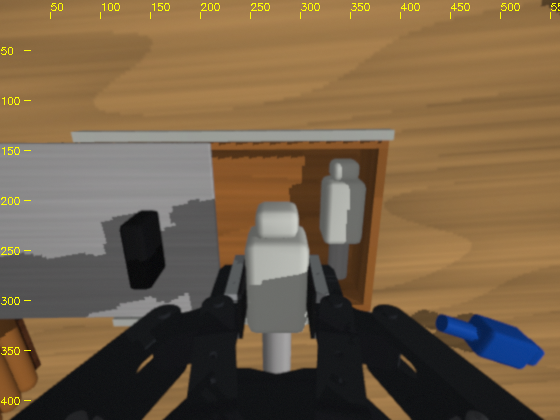

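View pics/w24c.png

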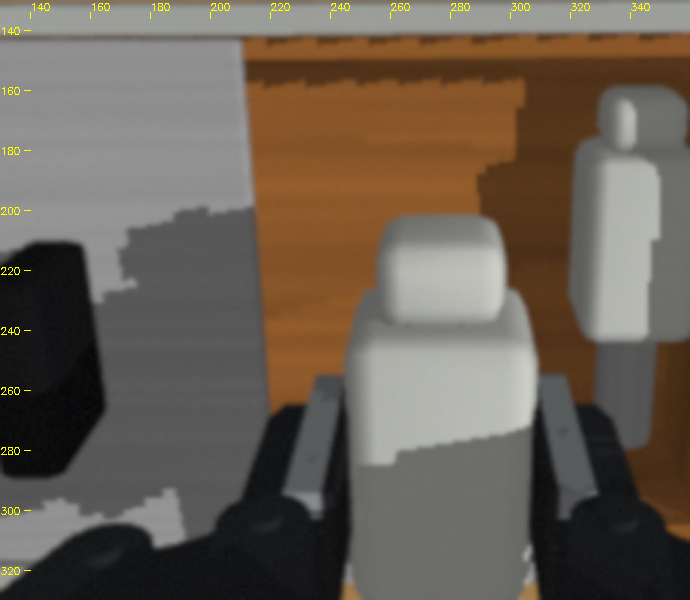

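```bash
python3 - <<'E'
from h import *
np.set_printoptions(precision=4,suppress=True)
T=np.load('pics/w24_T.npy')
for u in (222,234,276,317,328): print(u,(px('wrist',u,264,.107,T)-T[:3,3])@T[:3,1]*1000)
for u,v in((213,200),(216,240)): print('cov',(px('wrist',u,v,.056,T)-T[:3,3])@T[:3,1]*1000)
print('spare edge',[(px('wrist',u,235,.033,T)-T[:3,3])@T[:3,1]*1000 for u in (321,325)])
E
```

```text
222 -28.443851269804277
234 -22.14922174199302
276 -0.08636961019548439
317 21.46105447952633
328 27.237467352823895
cov -41.89641457929633
cov -41.73927673160733
spare edge [np.float64(34.652624732756614), np.float64(37.741120695437765)]
```

```bash
python3 -m handwheel '[{"grip":2.5,"linear":[0.3,-0.2,2.5],"rotation":[0,0,0]},{"grip":2.5,"linear":[0.3,-0.2,5],"rotation":[0,0,0]},{"grip":2.5,"linear":[0.3,-0.2,7],"rotation":[0,0,0]},{"grip":2.5,"linear":[0.3,-0.2,8.3],"rotation":[0,0,0]},{"grip":2.5,"linear":[0.3,-0.2,8.9],"rotation":[0,0,0]},{"grip":2.5,"linear":[0.3,-0.2,8.9],"rotation":[0,0,0]},{"grip":2.5,"linear":[0.3,-0.2,8.9],"rotation":[0,0,0]}]'
```

```text
time_s: 39.07
eef_pos: [0.4898, 0.2376, 0.0193]
eef_rot: [0.0, 0.999, -0.037, -0.0]
wrist_force: [0.4, -0.1, 0.2]
opening: 0.337
```

```bash
python3 -m handwheel '[{"grip":2.5,"linear":[0,0,0.2],"rotation":[0,0,0]},{"grip":2.5,"linear":[0,0,0.2],"rotation":[0,0,0]},{"grip":3.6,"linear":[0,0,0.2],"rotation":[0,0,0]},{"grip":3.6,"linear":[0,0,0.2],"rotation":[0,0,0]},{"grip":3.6,"linear":[0,0,0],"rotation":[0,0,0]},{"grip":3.6,"linear":[0,0,-3],"rotation":[0,0,0]},{"grip":3.6,"linear":[0,0,-7],"rotation":[0,0,0]},{"grip":3.6,"linear":[0,0,-11],"rotation":[0,0,0]},{"grip":5,"linear":[0,0,-15],"rotation":[0,0,0]},{"grip":6,"linear":[0,-4,-16],"rotation":[0,0,0]},{"grip":6,"linear":[0,-7,-16],"rotation":[0,0,0]},{"grip":6,"linear":[0,-7,-16],"rotation":[0,0,0]}]'
python3 - <<'E'
from h import *
shot('wrist','w25')
shot('top','t25')
E
```

```text
time_s: 40.07
eef_pos: [0.4955, 0.313, 0.182]
eef_rot: [-0.002, 0.999, -0.035, 0.003]
wrist_force: [-0.0, -0.9, -0.2]
opening: 0.706
```

View pics/w25.png

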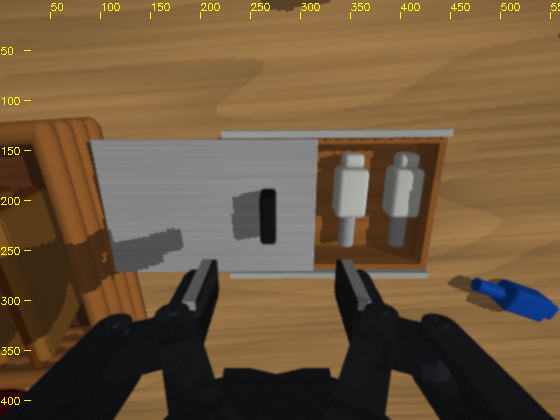

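View pics/t25.png

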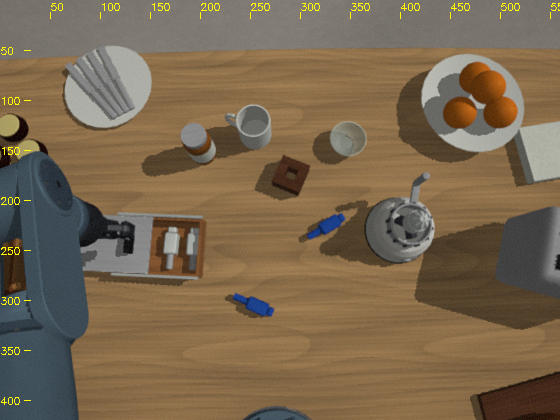

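```bash
python3 - <<'E'
from h import *
T=np.load('pics/w25_T.npy')
c=px('wrist',268,216,.086,T);print(c); print(rel([c[0]-.002,c[1],.065],1.498))
E
```

```text
[0.48924979 0.32071316 0.086     ]
(array([-0.77, -1.09, 11.44]), np.float64(0.17084101024840948))
```

```bash
python3 -m handwheel '[{"grip":6,"linear":[-0.8,-0.8,3],"rotation":[0,0,0]},{"grip":6,"linear":[-0.8,-0.8,6],"rotation":[0,0,0]},{"grip":6,"linear":[-0.8,-0.8,9],"rotation":[0,0,0]},{"grip":6,"linear":[-0.8,-0.8,11],"rotation":[0,0,0]},{"grip":6,"linear":[-0.8,-0.8,11.4],"rotation":[0,0,0]},{"grip":6,"linear":[-0.8,-0.8,11.4],"rotation":[0,0,0]},{"grip":0.8,"linear":[-0.8,-0.8,11.4],"rotation":[0,0,0]},{"grip":0.8,"linear":[-0.8,-0.8,11.4],"rotation":[0,0,0]},{"grip":0.8,"linear":[-0.8,-0.8,11.4],"rotation":[0,0,0]},{"grip":0.8,"linear":[-0.8,-0.8,11.4],"rotation":[0,0,0]},{"grip":0.8,"linear":[-0.8,-0.8,11.4],"rotation":[0,0,0]},{"grip":0.8,"linear":[-0.8,-0.8,11.4],"rotation":[0,0,0]}]'
```

```text
time_s: 41.17
eef_pos: [0.4883, 0.3176, 0.0671]
eef_rot: [-0.001, 0.999, -0.036, 0.002]
wrist_force: [-0.1, -0.1, 6.1]
opening: 0.147
```

```bash
python3 -m handwheel '[{"grip":0.8,"linear":[0,1,0],"rotation":[0,0,0]},{"grip":0.8,"linear":[0,2,0],"rotation":[0,0,0]},{"grip":0.8,"linear":[0,3,0],"rotation":[0,0,0]},{"grip":0.8,"linear":[0,4,0],"rotation":[0,0,0]},{"grip":0.8,"linear":[0,5,0],"rotation":[0,0,0]},{"grip":0.8,"linear":[0,6,0],"rotation":[0,0,0]},{"grip":0.8,"linear":[0,7,0],"rotation":[0,0,0]},{"grip":0.8,"linear":[0,8,0],"rotation":[0,0,0]},{"grip":0.8,"linear":[0,9,0],"rotation":[0,0,0]},{"grip":0.8,"linear":[0,10,0],"rotation":[0,0,0]},{"grip":0.8,"linear":[0,10.5,0],"rotation":[0,0,0]},{"grip":0.8,"linear":[0,10.5,0],"rotation":[0,0,0]}]'
for i in 1 2; do python3 -m handwheel '[{"grip":0.8,"linear":[0,0.3,0],"rotation":[0,0,0]},{"grip":0.8,"linear":[0,0.3,0],"rotation":[0,0,0]},{"grip":0.8,"linear":[0,0.3,0],"rotation":[0,0,0]}]'; done
```

```text
time_s: 42.17
eef_pos: [0.4815, 0.2111, 0.0671]
eef_rot: [-0.0, 0.999, -0.036, 0.002]
wrist_force: [1.6, -1.7, 7.7]
opening: 0.146
time_s: 42.42
eef_pos: [0.4814, 0.2087, 0.0671]
eef_rot: [-0.0, 0.999, -0.036, 0.002]
wrist_force: [1.3, -1.7, 7.6]
opening: 0.145
time_s: 42.67
eef_pos: [0.4813, 0.2077, 0.0671]
eef_rot: [-0.002, 0.999, -0.036, 0.003]
wrist_force: [3.4, 8.3, 2.7]
opening: 0.149
```

```bash
python3 -m handwheel '[{"grip":0.8,"linear":[0,0.3,0],"rotation":[0,0,0]},{"grip":0.8,"linear":[0,0.3,0],"rotation":[0,0,0]},{"grip":0.8,"linear":[0,0.3,0],"rotation":[0,0,0]}]'
python3 -m handwheel '[{"grip":4,"linear":[0,-0.3,0],"rotation":[0,0,0]},{"grip":4,"linear":[0,-0.3,0],"rotation":[0,0,0]},{"grip":5,"linear":[0,-0.3,0],"rotation":[0,0,0]},{"grip":6,"linear":[0,-0.3,-3],"rotation":[0,0,0]},{"grip":6,"linear":[0,-0.3,-7],"rotation":[0,0,0]},{"grip":6,"linear":[0,0,-11],"rotation":[0,0,0]},{"grip":6,"linear":[0,0,-15],"rotation":[0,0,0]},{"grip":6,"linear":[-4,0,-19],"rotation":[0,0,0]},{"grip":6,"linear":[-8,0,-23],"rotation":[0,0,0]},{"grip":6,"linear":[-12,0,-25],"rotation":[0,0,0]},{"grip":6,"linear":[-12,0,-25],"rotation":[0,0,0]}]'
python3 - <<'E'
from h import *
shot('wrist','w26')
shot('top','t26')
shot('side','s26')
E
```

```text
time_s: 42.92
eef_pos: [0.4813, 0.2075, 0.0671]
eef_rot: [-0.004, 0.999, -0.036, 0.003]
wrist_force: [4.4, 21.4, -0.8]
opening: 0.147
time_s: 43.83
eef_pos: [0.3575, 0.2114, 0.3171]
eef_rot: [-0.0, 0.999, -0.037, 0.001]
wrist_force: [-0.8, 0.3, 0.0]
opening: 0.699
```

View pics/w26.png

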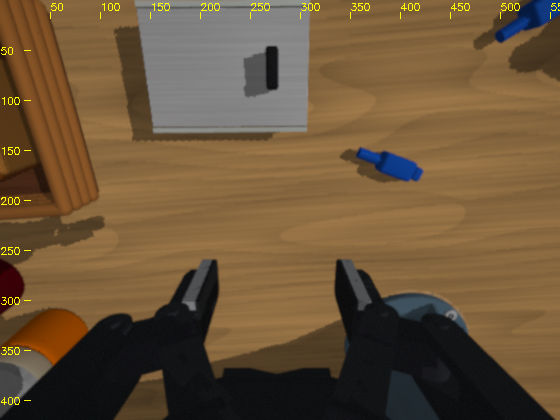

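View pics/t26.png

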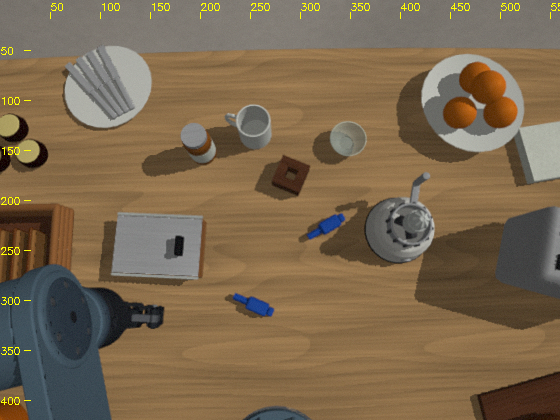

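View pics/s26.png

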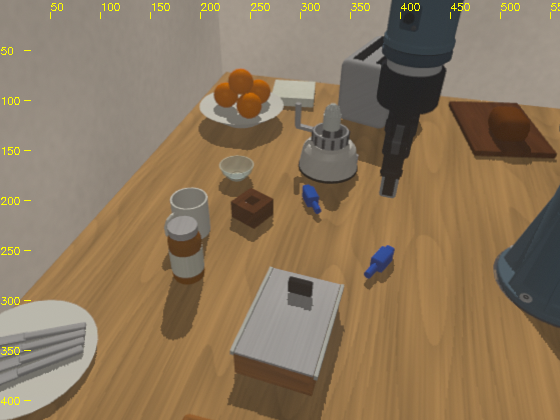

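```bash
python3 - <<'E'
from h import *
np.set_printoptions(precision=1,suppress=True)
for n in('w10','w11'):
  T=np.load(f'pics/{n}_T.npy'); print(n,T[:3,3]*1000)
  for a in(-.19,-.21,-.23,-.25,-.27):
    e=[.512+.095*np.cos(a),-.2995+.095*np.sin(a)]
    print(a,proj('wrist',e+[.165],T),proj('wrist',e+[.11],T))
for n in ['t14','t25','t26']:
    save(cv2.imread(f'pics/{n}_raw.png'),n+'p',(395,160,445,200),8)
E
python3 - <<'E'
import sys;sys.path.insert(0,'.')
import cv2,numpy as np
a=[cv2.imread(f'pics/{n}p.png') for n in ['t14','t25','t26']]
cv2.imwrite('pics/cmp.png',cv2.resize(np.hstack(a),None,fx=.66,fy=.66))
E
```

```text
w10 [ 604.8 -321.1  132.4]
-0.19 [267.4 306.7] [270.1 248.9]
-0.21 [271.8 306.5] [273.2 248.7]
-0.23 [276.2 306.4] [276.4 248.6]
-0.25 [280.7 306.3] [279.6 248.6]
-0.27 [285.1 306.3] [282.7 248.6]
w11 [ 601.8 -322.8  128.9]
-0.19 [261.5 307.4] [265.8 247.5]
-0.21 [266.  307.2] [269.  247.4]
-0.23 [270.6 307. ] [272.3 247.3]
-0.25 [275.2 307. ] [275.5 247.2]
-0.27 [279.8 307. ] [278.7 247.2]
```

View pics/cmp.png

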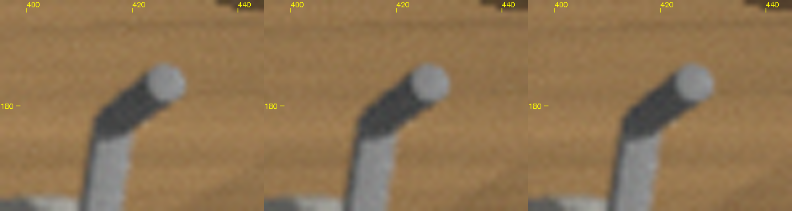

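```bash
python3 - <<'E'
from h import *
save(cv2.imread('pics/t26_raw.png'),'t26c',(370,180,450,260),8)
save(cv2.imread('pics/s26_raw.png'),'s26c',(290,90,370,180),7)
for z,c in((.184,[.512,-.2995]),(.112,[.512,-.2995])): print(proj('top',c+[z]),proj('side',c+[z]))
E
```

```text
[422.67615868 217.76630644] [332.76709218 103.14668189]
[411.39997122 222.91596587] [330.48226649 128.94656981]
```

View pics/t26c.png

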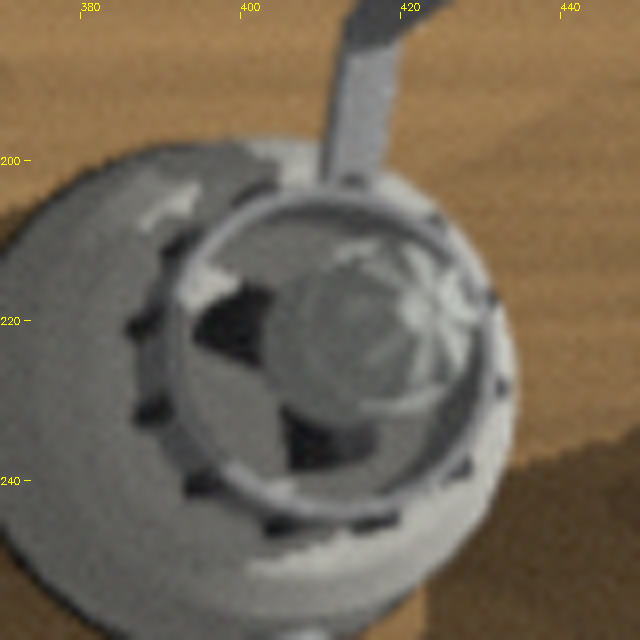

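View pics/s26c.png

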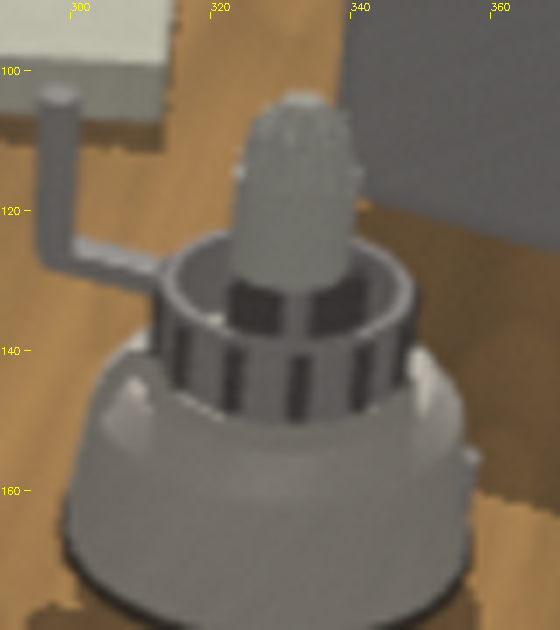

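```bash
python3 -c "
from bench import ctrl,status
print(status.get_obs()['time_s'],ctrl.hand_in())"
```

```text
the job is handed in; nothing more can be done
43.9833 None
```

I finished the whole job and handed it in at 44 s of robot time. `hand_in` gave no verdict. I could not measure the jaws' grip force on the reamer, so I inferred it.

- **Chuck and reamer:** I turned the lever about 68° to open the chuck and set the large reamer home. I then tightened the sleeve to about 30 N at the post. In the last top and side pictures the reamer is upright, within about 1 mm of the chuck axis, with its shoulder on the jaws.
- **Sleeve:** On release the lever sprang back about 0.35 rad, and it did so each time I retightened it. The sleeve now rests at about 1.03 (±0.04 from the images). The lever kept the same position in the later top pictures. It eased back by itself when let go, so I take the jaws to be pressing. The force readings while tightening and loosening did not agree with each other.
- **Spares and box:** I found only two white spares, and both lie flat side by side in the box. I opened the cover only partway, to about 0.11 m, because the bread basket stood in its path. It is now shut against its stop; I pushed it home with about 21 N.
- **Bystanders:** The honey jar, dish, mug and blue look-alikes show no visible shift in the last pictures, and the arm was clear of everything.

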